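# Prop up the sample stand and stack the rearing boxes on it

### The job

Swing the stand's spring-loaded prop leg up and over until it locks, so that the drooping deck stands level on it. Then stack all the closed sample boxes that are on the bench into one neat column on the dark pad in the middle of the deck, lids up, edges flush, long sides along the pad's long sides. When all the boxes are stacked, set the steel hold-down plate centred on top of the column, and leave the other things on the bench where they are.

Things in the scene. Friction and masses are not known exactly. Their poses are not given: they have to be found in the camera images.
- stand: Fold-up aluminium stand, fixed. Origin: on the bench under it. Base plate 200 x 150 x 12 mm (x -90 to 110, y +-75 mm). x points to its back, where two posts, 130 mm high, at x 94, y +-68 mm carry the deck's hinge; y points to the side where the leg's grip sticks out.
- deck (a joint): Tilt of the white deck plate (176 x 130 x 12 mm) about the hinge along the stand's y at its back edge (stand frame x 94, z 125 mm), rad. 0 = level, top 131 mm above the bench; negative = its front edge droops, down to -0.42 when the leg does not hold it. It is free to turn, weighs 0.5 kg, and falls when not held up.
- deck_pad (a point): Centre, on the top face of the deck, of the dark rubber pad (100 mm along x, 70 mm along y, flush with the deck to 1 mm). Tilts with the deck; x, y, z along the stand's x, y, z when the deck is level. Column goes here.
- leg (a joint): Prop leg's swing, rad. 0 = folded: points to the stand's back, 15 degrees up; grows as its top rises and comes forward. From 0.4 on it lifts the deck; upright at 1.31; locked on its stop at 1.483, 10 degrees past upright, deck level. Its spring pushes it to folded below 1.15, to locked above (up to 0.35 N m); let go early it falls back. The whole swing takes under 15 N at the grip.
- leg_grip (a point): Centre of the leg's grip: a round black rubber sleeve, 18 mm diameter and 45 mm long, lying level along the stand's y, on the end of the leg's cross bar (10 mm diameter, with a 14 mm roller under the deck), 80 mm out from the deck's side edge (+y side of the stand). It moves on a circle of radius 85 mm about point leg_pivot.
- leg_pivot (a point): Point on the leg's pivot axis (along the stand's y) level with the grip: stand frame x -40, y 145.5, z 28 mm. At joint value q the grip is at 85*cos(0.262+q) mm along the stand's x and 85*sin(0.262+q) mm up from here.
- box1: Closed white plastic sample box, 90 (x) x 60 (y) x 34 mm (z), 0.1 kg, rigid, lid shut; all boxes are alike. Origin: centre of its underside, z up through the lid. Lies on the bench; may be absent.
- box2: As box1; may be absent.
- box3: As box1; may be absent.
- box4: As box1; may be absent.
- box5: As box1; may be absent.
- plate: Steel hold-down plate 80 (x) x 52 (y) x 8 mm, 0.3 kg, with an upright black knob of 20 mm diameter, 26 mm high, in the middle of its top (knob from z 8 to 34 mm). Origin: centre of its underside.
- cup_small: Bystander: small white open cup, 38 mm wide, 30 mm high, among the boxes. Origin: centre of its underside.
- cup_lid: Bystander: round white cup lid, 44 mm diameter, 6 mm thick, lying among the boxes. Origin: centre of its underside.
- cup_mid: Bystander: white open cup, 56 mm wide, 38 mm high. Origin: centre of its underside.
- cup_large: Bystander: white open cup, 72 mm wide, 45 mm high, beyond the boxes. Origin: centre of its underside.
- bottle: Bystander: brown bottle, 40 mm diameter, 90 mm high. Origin: centre of its underside.
- brush: Bystander: brush with wooden handle, 160 mm long, lying on the bench beyond the boxes. Origin: on its underside, mid length.
- jar: Bystander: clear jar, 52 mm diameter, 60 mm high. Origin: centre of its underside.
Mind the look-alikes: they are no part of the job. What is shaped like the box1 but pink or yellow is not meant.

How it is judged:
By the outcome, as a careful person would: the job done as asked, in the order asked, and still so for the second after the job is handed in, with the robot touching nothing.
Of box1, box2, box3, box4, box5 only 3 to 5 are there at a start; the rules pass over those that are not, and their reading is None.
At some moment in a run one of plate may be knocked a few centimetres aside while the robot is not near it.
Once in a run the grip may slacken for a moment while it holds something.
It also fails if it takes over 210 s, if anything falls off the work surface, if the arm or the gripper's body presses on something with over 40 N, if the wrist force passes 120 N, or if a joint passes its speed limit or range.

### The arm

A 6-joint arm with a two-finger parallel gripper is mounted at the origin on the work surface. World frame = base frame: x ahead of the robot, y to its left, z up, the work surface at z = 0. Lengths are in m, angles in rad, forces in N, time in s.
With the tool pointing down it reaches from about 0.3 to 0.85 m from the base axis. Payload 4.2 kg.
Tool frame: the origin (TCP) lies at the very end of the fingers, on their centre line; the grasp point (between the pads) lies 19 mm behind it; z points along the fingers, y is the direction in which the jaws open and shut (so a half turn about z gives the same grasp; the last joint's range is limited). The gripper opens to 91 mm and grips with 3 to 60 N. Pads are 32 mm wide; open, the fingers measure 118 mm over their backs; the gripper's body (76 mm by 178 mm) begins 60 mm behind the grasp point.
Start: joints at [1.187, 0.32, 1.565, -0, 1.257, -0.02], TCP at [0.205, 0.537, 0.214] pointing down, gripper open.
Joint ranges: [-3.11, 3.11], [-0.84, 2.01], [0.21, 2.61], [-1.34, 4.49], [0.05, 2.63], [-2.56, 2.56]. Speed limits (rad/s): [2.57, 2.57, 3.14, 3.14, 3.14, 3.14].

### API

Orientations are given as a unit quaternion [w, x, y, z].
In Python, from plant import arm, imaging, search_frame, silhouettes, spot_point gives the robot as it stands.
- The arm moves only by the tool servo_tool, never from a script. Its argument "plan" is a list of rows, each a list of 5 numbers: the finger opening in cm, from 0 to 9.12, then the shift along the tool's x, y, z in cm, then the turn about the tool's z in degrees. A call has 1 to 12 rows; each row is the pose to reach, as a shift and turn from the pose commanded when the call began, along the tool's axes at that moment; what a row does not reach only later rows make up. A row lasts 1/12 s, in which the tool goes at most 41.7 mm and 7.16 degrees, less where a joint would pass 70% of its speed; a pose out of reach is approached as far as the arm can. A call with a gripper value outside its range is refused whole. The fingers move at their own pace and stop on an object; "newtons" is the grip in N (left out, the last holds). Time passes only in rows, so rows that repeat a pose let the fingers close. It gives the time, the measured TCP pose, the force and the opening at its end, in the units of the state.
- arm.read_state(): the state, without advancing time (a new reading comes with each control period).
- imaging.grab_frame(name): name is "scene" or "top" or "wrist"; returns (picture, depth): 480x640x3 uint8, blue, green, red; 480x640 float32, m along the optical axis (not along the pixel's ray), 0 where there is no reading.
- imaging.camera_params(name): a dict with "fx", "fy", "cx", "cy" (pixels), "camera_from_world" (4x4, takes a point from world to camera coordinates). Camera axes: x right, y down, z forward; pixel columns grow to the right and rows downward; lengths in m; the calibration is good to about 2 mm. The wrist camera is an equidistant fisheye: a pixel r from the principal point sees the ray r / f radians off the axis. A picture is of the moment at which its call begins: read the wrist's pose just before it. camera_params takes no time and is no camera call; for the wrist camera it gives the pose at the moment of the call.
- arm.job_done(): hands the job in, once; it reports no verdict.
Trained networks look in the newest picture that a camera, given by its name, has taken for a name from the list of things; names that differ only in an ending like _2 or _b are one class to them, and where a whole thing is asked for, a point or a joint stands for the part that bears it (a point fixed in the world has none). Each returns a list of dicts, best first, with "conf" (0 to 1); they miss things now and then, are a little off and sometimes report something else, mostly with a low value. They report only what shows in the picture. A call takes as long as a camera call. They do not tell look-alikes from the thing itself.
- search_frame(label, camera): "rect" ([left, top, right, bottom] in pixels, round what is visible of it).
- silhouettes(label, camera): "mask" (480x640 bool, what is visible of it) and "rect" ([left, top, right, bottom] in pixels, round what is visible of it).
- spot_point(label, camera): "pixel" ([column, row] in pixels: a listed point, or the origin of a listed thing).
The state is a dict: "time": time; "qpos": joint angles; "qd": joint speeds; "joint_torque": joint torques, N m; "position": TCP position; "tool_rot": TCP orientation; "ft_force": force on the tool from outside, world axes, zero at the start; "moment": the same for the moment, N m; "width": opening from 0.0 (shut) to 1.0 (fully open).
Only numpy, scipy, OpenCV 4.12 (cv2) and the standard library are available. Lean on these libraries where they do the work, as an engineer would, in place of code of your own. Each camera call takes 0.05 s, during which the arm holds its last target.

## Working session

There is one attempt and no reset: what is moved stays moved. The work goes in short steps, Python scripts to look and compute and a tool call to move; the robot and the scene stay as the last step left them, time stands still between calls to the robot, and variables do not carry over. Pictures are saved under pics/ and viewed, and the job is handed in when it is done.

Besides the shell and the picture viewer there is one more tool, called after "Call:" as name(argument=value, ...) on one line, values as JSON. servo_tool: Moves the arm, as the interface text tells. Its arguments: {"type":"object","properties":{"plan":{"type":"array"},"newtons":{"type":"number"}},"required":["plan"]}

```bash
ls; mkdir -p pics
python3 - <<'E'
from plant import arm, imaging
import cv2
print(arm.read_state())
for n in ["scene","top","wrist"]:
    p,d=imaging.grab_frame(n); cv2.imwrite(f"pics/{n}0.png",p)
    c=imaging.camera_params(n); print(n,c)
E
```

```text
pics
{'time': 0.0, 'qpos': array([ 1.18698861e+00,  3.20295923e-01,  1.56569367e+00,  1.32663587e-07,
        1.25737600e+00, -1.99779381e-02]), 'qd': array([ 1.07377680e-04, -6.29159542e-04,  5.24410313e-04,  7.80525724e-04,
       -1.05929184e-03,  2.89865198e-05]), 'joint_torque': array([-1.61600005e-03, -4.12451649e+01, -2.31976676e+01,  7.26649957e-02,
        4.55050659e-02, -1.45644926e-04]), 'position': array([0.20441422, 0.53689449, 0.21311228]), 'tool_rot': array([-1.77820004e-04,  1.80913146e-01,  9.83498677e-01, -8.68450247e-04]), 'ft_force': array([-0.1687948 ,  0.45155655,  0.09625295]), 'moment': array([ 0.01020731, -0.04435301, -0.00093441]), 'width': 0.9958034473236377}
scene {'fx': 460.6801032131397, 'fy': 460.6801032131397, 'cx': 315.9812877619759, 'cy': 238.15471901340078, 'camera_from_world': array([[-0.3654489 ,  0.93082945,  0.0019044 ,  0.25021487],
       [ 0.80356794,  0.31651662, -0.50407915, -0.33030276],
       [-0.46981449, -0.18268486, -0.86365536,  1.29461233],
       [ 0.        ,  0.        ,  0.        ,  1.        ]])}
top {'fx': 610.0469914417818, 'fy': 610.0469914417818, 'cx': 325.21878744781, 'cy': 246.00596093516435, 'camera_from_world': array([[-0.0236339 , -0.99966962,  0.01010384, -0.07221084],
       [-0.99501141,  0.02254154, -0.09718112,  0.51719792],
       [ 0.09692126, -0.0123502 , -0.99521542,  1.5732124 ],
       [ 0.        ,  0.        ,  0.        ,  1.        ]])}
wrist {'fx': 371.64829954431775, 'fy': 371.64829954431775, 'cx': 311.77540384680776, 'cy': 237.86530150320678, 'camera_from_world': array([[ 3.56551833e-01,  9.34275397e-01, -5.22534795e-04,
        -5.74787342e-01],
       [ 8.97648395e-01, -3.42418527e-01,  2.77447134e-01,
        -3.05030401e-02],
       [ 2.59033106e-01, -9.93933368e-02, -9.60740764e-01,
         3.90713807e-01],
       [ 0.00000000e+00,  0.00000000e+00,  0.00000000e+00,
         1.00000000e+00]])}
```

View pics/scene0.png

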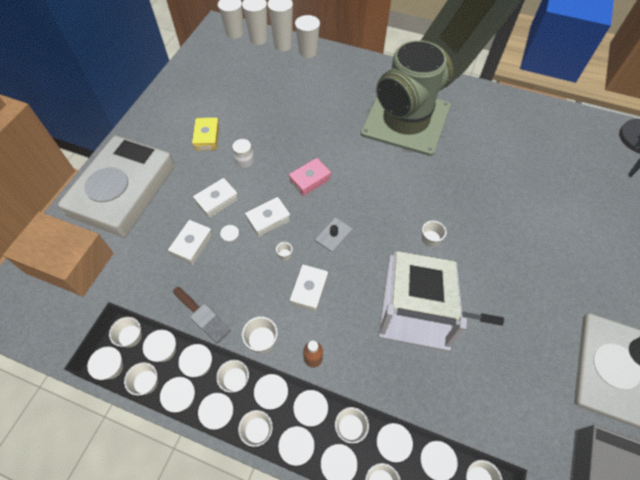

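View pics/top0.png

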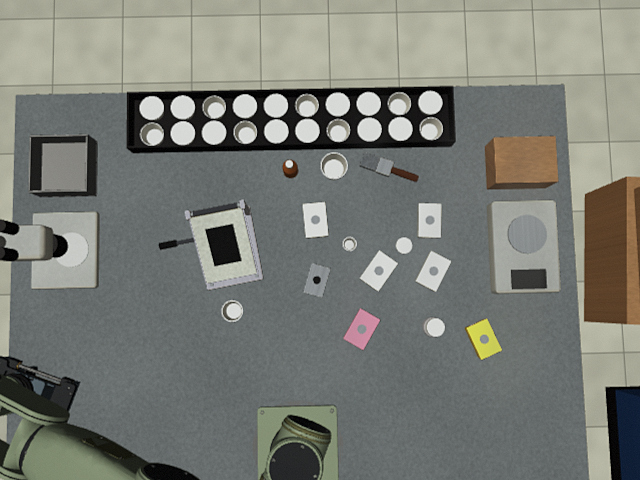

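View pics/wrist0.png

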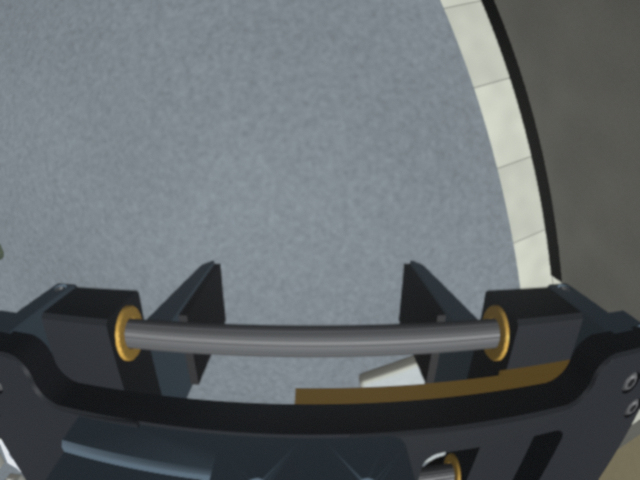

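```bash
cat > h.py <<'E'
import numpy as np, cv2
from plant import arm, imaging, search_frame, silhouettes, spot_point
from scipy.spatial.transform import Rotation as R
def tool():
    s=arm.read_state(); q=s['tool_rot']; return np.array(s['position']),R.from_quat([q[1],q[2],q[3],q[0]]).as_matrix(),s
def rays(c,px,fish=False):
    px=np.asarray(px,float).reshape(-1,2)
    x=(px[:,0]-c['cx'])/c['fx']; y=(px[:,1]-c['cy'])/c['fy']
    if fish:
        r=np.hypot(x,y)+1e-12; d=np.stack([x/r*np.sin(r),y/r*np.sin(r),np.cos(r)],1)
    else: d=np.stack([x,y,np.ones_like(x)],1)
    T=c['camera_from_world']; Rm=T[:3,:3]; o=-Rm.T@T[:3,3]
    return o,d@Rm   # world dirs
def onplane(c,px,z,fish=False):
    o,d=rays(c,px,fish); t=(z-o[2])/d[:,2]; return o+d*t[:,None]
def withdepth(c,px,dep,fish=False):
    o,d=rays(c,px,fish); px=np.asarray(px).reshape(-1,2).astype(int)
    D=dep[px[:,1],px[:,0]]; T=c['camera_from_world'][:3,:3]
    zc=(d@T.T)[:,2]; return o+d*(D/zc)[:,None]
def proj(c,P,fish=False):
    T=c['camera_from_world']; p=np.asarray(P).reshape(-1,3)@T[:3,:3].T+T[:3,3]
    if fish:
        r=np.hypot(p[:,0],p[:,1]); th=np.arctan2(r,p[:,2]); k=th/(r+1e-12)
        return np.stack([c['fx']*p[:,0]*k+c['cx'],c['fy']*p[:,1]*k+c['cy']],1)
    return np.stack([c['fx']*p[:,0]/p[:,2]+c['cx'],c['fy']*p[:,1]/p[:,2]+c['cy']],1)
E
python3 - <<'E'
from h import *
p,Rt,s=tool(); print(p,Rt.round(3))
c=imaging.camera_params('wrist'); T=c['camera_from_world']; o=-T[:3,:3].T@T[:3,3]
print('cam in tool',(Rt.T@(o-p)).round(4),'axes',(Rt.T@T[:3,:3].T).round(3))
for cam in ['top','scene']:
    pic,d=imaging.grab_frame(cam); c=imaging.camera_params(cam)
    cv2.imwrite(f'pics/{cam}1c.png',cv2.resize(pic[180:340,140:470] if cam=='top' else pic[130:370,150:520],None,fx=2.1,fy=2.1,interpolation=cv2.INTER_CUBIC))
    for l in ['box1','plate','deck','leg','stand']:
        for m in silhouettes(l,cam):
            if m['conf']<.3: continue
            k=m['mask']; ys,xs=np.nonzero(k); W=withdepth(c,np.stack([xs,ys],1),d)
            zt=np.median(W[:,2]); r=cv2.minAreaRect(onplane(c,np.stack([xs,ys],1),zt)[:,:2].astype(np.float32))
            print(cam,l,round(m['conf'],2),m['rect'],'z',zt.round(4),'c',np.round(r[0],4),'sz',np.round(r[1],3),round(r[2],1), pic[k].mean(0).round())
    for l in ['deck_pad','leg_grip','stand','plate','jar','bottle','cup_small','cup_mid','cup_large','cup_lid','brush']:
        print(cam,l,[(round(x['conf'],2),np.round(x['pixel'],1),onplane(c,[x['pixel']],0.05 if l=='leg_grip' else 0)[0].round(3)) for x in spot_point(l,cam)][:3])
E
```

```text
[0.20446588 0.537029   0.21335575] [[-0.935  0.356 -0.   ]
 [ 0.356  0.935 -0.001]
 [ 0.    -0.001 -1.   ]]
cam in tool [ 0.0786  0.0002 -0.1702] axes [[-0.001 -0.961 -0.277]
 [ 1.    -0.001  0.001]
 [-0.001 -0.277  0.961]]
top box1 0.93 [304.6, 202.2, 327.1, 236.7] z 0.0348 c [ 0.5833 -0.0594] sz [0.089 0.059] 3.0 [207. 210. 207.]
top box1 0.77 [361.7, 252.1, 395.9, 289.4] z 0.0346 c [ 0.4463 -0.2205] sz [0.062 0.092] 54.5 [200. 203. 200.]
top box1 0.74 [415.0, 204.9, 441.0, 238.0] z 0.0344 c [ 0.5744 -0.3576] sz [0.063 0.091] 87.6 [192. 195. 192.]
top box1 0.73 [343.8, 311.3, 378.0, 348.7] z 0.0345 c [ 0.2986 -0.1719] sz [0.06  0.088] 58.6 [159. 139. 197.]
top box1 0.6 [417.2, 253.7, 447.6, 291.8] z 0.0347 c [ 0.4418 -0.3611] sz [0.061 0.088] 61.9 [199. 202. 199.]
top box1 0.59 [465.7, 318.5, 501.4, 359.0] z 0.0345 c [ 0.2637 -0.4844] sz [0.095 0.064] 24.2 [ 86. 194. 194.]
top plate 0.74 [394.4, 237.2, 413.1, 257.7] z 0.0066 c [ 0.5139 -0.2936] sz [0.041 0.043] 61.7 [206. 208. 206.]
top plate 0.61 [305.9, 265.4, 327.5, 296.0] z 0.0091 c [ 0.4285 -0.0589] sz [0.051 0.08 ] 73.1 [136.
[... 3157 characters left out ...]
([312.7, 360.7]), array([0.723, 0.008, 0.   ]))]
scene cup_small [(0.51, array([283.1, 254.5]), array([ 0.517, -0.148, -0.   ]))]
scene cup_mid [(0.33, array([231.7, 231.1]), array([ 0.504, -0.289, -0.   ]))]
scene cup_large [(0.76, array([262.5, 336.7]), array([ 0.715, -0.11 ,  0.   ])), (0.52, array([198.4, 314. ]), array([ 0.72 , -0.262,  0.   ])), (0.4, array([329.8, 235.3]), array([ 0.428, -0.065,  0.   ]))]
scene cup_lid [(0.58, array([228.5, 230.8]), array([ 0.506, -0.297,  0.   ])), (0.47, array([417.5, 299.3]), array([ 0.511,  0.174, -0.   ]))]
scene brush [(0.78, array([202.3, 314.9]), array([ 0.719, -0.253,  0.   ])), (0.48, array([265.7, 218.7]), array([ 0.441, -0.228,  0.   ]))]
```

View pics/top1c.png

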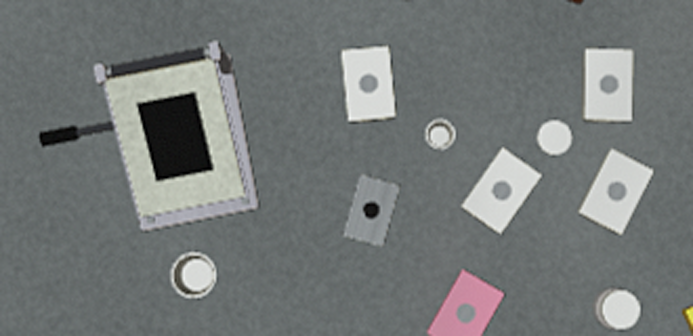

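View pics/scene1c.png

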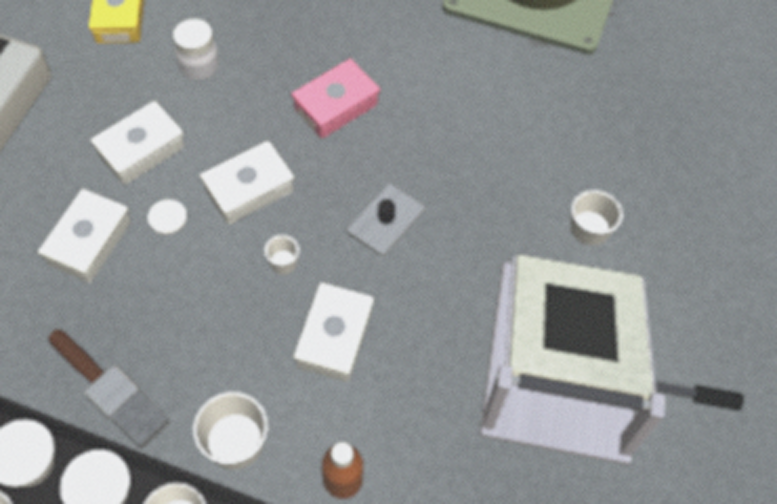

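```bash
cat >> h.py <<'E'
def go(xyz,yaw=None):
    "yaw: world heading of tool y, degrees"
    p,Rt,s=tool(); d=Rt.T@(np.array(xyz)-p)*100
    cur=np.degrees(np.arctan2(Rt[1,1],Rt[0,1])); t=0
    if yaw is not None: t=-((yaw-cur+90)%180-90)
    print('shift cm',d.round(2),'turn',round(t,1),'n',int(np.ceil(max(np.linalg.norm(d)/4.17,abs(t)/7.16))),'q6',s['qpos'][5].round(2),'t',round(s['time'],1))
E
python3 -c "
from h import *
go([.526,.321,.16],10.3)"
```

```text
shift cm [-37.74  -8.79   5.4 ] turn 58.9 n 10 q6 -0.02 t 1.9
```

Call:
servo_tool(plan=[[6,-37.7,-8.8,5.4,58.9],[6,-37.7,-8.8,5.4,58.9],[6,-37.7,-8.8,5.4,58.9],[6,-37.7,-8.8,5.4,58.9],[6,-37.7,-8.8,5.4,58.9],[6,-37.7,-8.8,5.4,58.9],[6,-37.7,-8.8,5.4,58.9],[6,-37.7,-8.8,5.4,58.9],[6,-37.7,-8.8,5.4,58.9],[6,-37.7,-8.8,5.4,58.9],[6,-37.7,-8.8,5.4,58.9],[6,-37.7,-8.8,5.4,58.9]])

```text
time: 2.85
position: [0.5257, 0.3206, 0.1596]
tool_rot: [-0.001, 0.642, 0.767, -0.0]
ft_force: [0.4, 0.5, 0.5]
width: 0.659
```

```bash
cat > w.py <<'E'
from h import *
import sys
p,Rt,s=tool(); c=imaging.camera_params('wrist'); pic,d=imaging.grab_frame('wrist')
cv2.imwrite(f'pics/{sys.argv[1]}.png',pic); np.savez('w.npz',pic=pic,d=d,p=p,Rt=Rt,T=c['camera_from_world'])
print(p.round(4),np.degrees(np.arctan2(Rt[1,1],Rt[0,1])).round(2),Rt[:,2].round(4),'q',s['qpos'].round(2),'F',s['ft_force'].round(2),'w',round(s['width'],3),'t',round(s['time'],1))
for a in sys.argv[2:]:
    for x in spot_point(a,'wrist'): print(a,'pt',round(x['conf'],2),np.round(x['pixel'],1))
    for x in silhouettes(a,'wrist'): print(a,'mask',round(x['conf'],2),np.round(x['rect'],1))
E
python3 w.py w1 leg_grip
```

```text
[0.5257 0.3206 0.1596] 10.17 [-1.3e-03  2.0e-04 -1.0e+00] q [0.53 0.42 1.55 0.   1.17 0.35] F [0.44 0.47 0.46] w 0.659 t 2.9
leg_grip pt 0.79 [314.7 230.7]
leg_grip mask 0.78 [298.3 201.2 326.4 328.7]
```

View pics/w1.png

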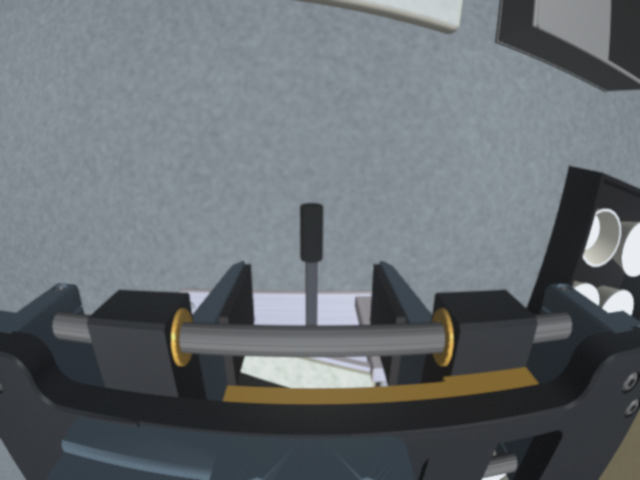

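Run:
```python
from h import *
f=np.load('w.npz'); c=imaging.camera_params('wrist'); c['camera_from_world']=f['T']
P=[[311.5,206],[311.5,261],[311.2,233],[301,240],[322,240]]
A=withdepth(c,P,f['d'],True); print(A.round(4))
B=onplane(c,P,0.05,True); print(B.round(4))
for b in B: print((f['Rt'].T@(b-f['p'])*100).round(2))
for x,m in [(silhouettes('leg_grip','wrist')[0],0)]:
    ys,xs=np.nonzero(x['mask']); k=ys<258; r=cv2.fitLine(onplane(c,np.stack([xs,ys],1)[k],0.05,True)[:,:2].astype(np.float32),cv2.DIST_L2,0,.01,.01); print(r.ravel(), np.degrees(np.arctan2(r[1],r[0])))
```

```text
[[0.5211 0.3446 0.054 ]
 [0.5286 0.3028 0.0582]
 [0.5244 0.3249 0.058 ]
 [0.5178 0.3163 0.0522]
 [0.5339 0.3192 0.0523]]
[[0.5212 0.3439 0.05  ]
 [0.5291 0.2999 0.05  ]
 [0.5248 0.3227 0.05  ]
 [0.5179 0.3157 0.05  ]
 [0.5341 0.3186 0.05  ]]
[ 2.360e+00 -1.000e-02  1.096e+01]
[-2.1  -0.02 10.96]
[ 0.21 -0.04 10.96]
[-0.36 -0.84 10.96]
[-0.36  0.81 10.96]
[ 0.1772981  -0.9841572   0.524645    0.32506076] [-79.787575]
```

Call:
servo_tool(plan=[[5,0.15,0,4,0],[5,0.15,0,8,0],[5,0.15,0,11,0],[5,0.15,0,13.4,0],[5,0.15,0,13.4,0],[1.0,0.15,0,13.4,0],[1.0,0.15,0,13.4,0],[1.0,0.15,0,13.4,0],[1.0,0.15,0,13.4,0],[1.0,0.15,0,13.4,0],[1.0,0.15,0,13.4,0],[1.0,0.15,0,13.4,0]], newtons=40)

```text
time: 4.05
position: [0.5247, 0.3227, 0.0274]
tool_rot: [-0.001, 0.641, 0.767, 0.0]
ft_force: [-2.7, 0.1, 6.0]
width: 0.187
```

```bash
python3 w.py w2
python3 - <<'E'
import numpy as np
for q in np.linspace(0,1.483,13):
    a=.262+q; print(round(q,2), (8.5*(np.cos(a)-np.cos(.262))).round(2), (8.5*(np.sin(a)-np.sin(.262))).round(2))
E
```

```text
[0.5247 0.3227 0.0274] 10.21 [-7.e-04  9.e-04 -1.e+00] q [0.53 0.55 1.71 0.   0.89 0.35] F [-2.68  0.05  5.98] w 0.187 t 4.0
0.0 0.0 0.0
0.12 -0.33 1.0
0.25 -0.79 1.94
0.37 -1.36 2.82
0.49 -2.03 3.63
0.62 -2.79 4.35
0.74 -3.64 4.97
0.87 -4.56 5.48
0.99 -5.54 5.87
1.11 -6.55 6.13
1.24 -7.59 6.28
1.36 -8.64 6.29
1.48 -9.68 6.17
```

View pics/w2.png

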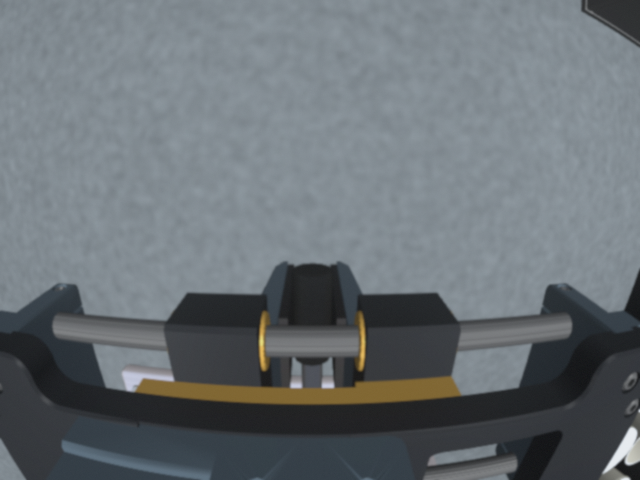

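Call:
servo_tool(plan=[[1,0,-0.15,-0.5,0],[1,0,-0.33,-1.0,0],[1,0,-0.55,-1.5,0],[1,0,-0.8,-1.95,0],[1,0,-1.08,-2.4,0],[1,0,-1.36,-2.85,0],[1,0,-1.7,-3.25,0],[1,0,-2.03,-3.65,0],[1,0,-2.4,-4.0,0],[1,0,-2.8,-4.35,0],[1,0,-2.8,-4.35,0]], newtons=40)

```text
time: 5.02
position: [0.5016, 0.3187, 0.0717]
tool_rot: [0.003, 0.641, 0.768, 0.005]
ft_force: [9.0, 2.7, -6.9]
width: 0.185
```

```bash
python3 w.py w3
python3 - <<'E'
from h import *
pic,d=imaging.grab_frame('scene'); cv2.imwrite('pics/s3.png',cv2.resize(pic[200:380,330:570],None,fx=3,fy=3))
E
```

```text
[0.5016 0.3187 0.0717] 10.29 [ 0.0098  0.0038 -0.9999] q [ 0.55  0.46  1.72 -0.    0.94  0.37] F [ 9.04  2.72 -6.89] w 0.185 t 5.0
```

View pics/s3.png

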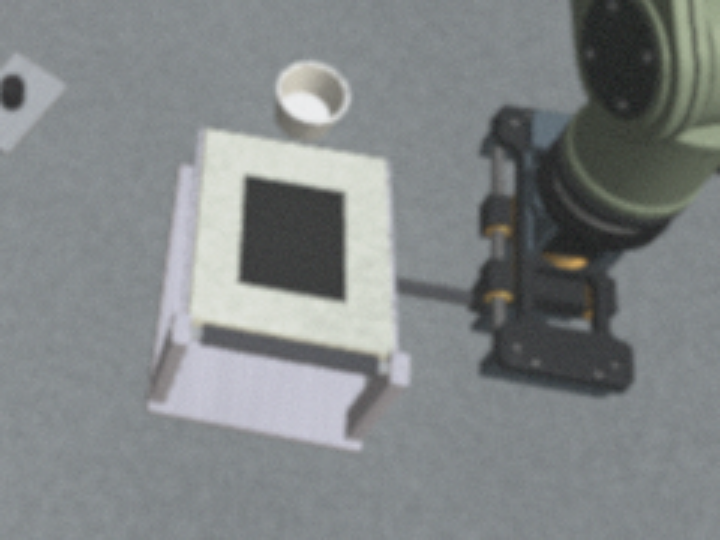

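View pics/w3.png

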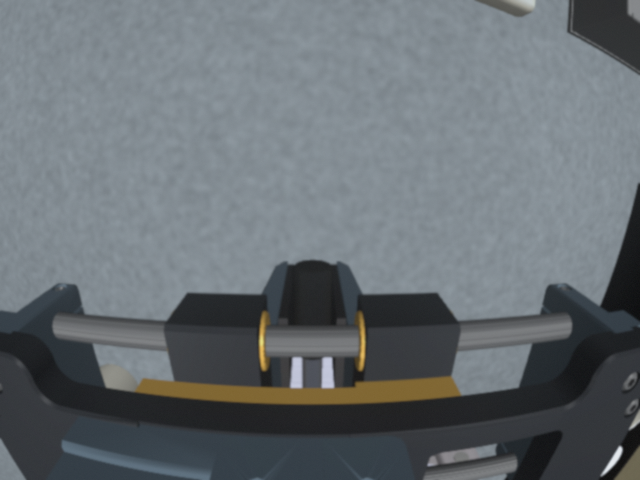

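Call:
servo_tool(plan=[[1,0,-0.45,-0.35,0],[1,0,-0.9,-0.65,0],[1,0,-1.4,-0.95,0],[1,0,-1.9,-1.2,0],[1,0,-2.4,-1.4,0],[1,0,-2.9,-1.57,0],[1,0,-3.4,-1.7,0],[1,0,-3.9,-1.8,0],[1,0,-4.4,-1.88,0],[1,0,-4.9,-1.92,0],[1,0,-5.4,-1.94,0],[1,0,-5.9,-1.92,0]], newtons=40)

```text
time: 6.12
position: [0.4469, 0.3093, 0.0956]
tool_rot: [0.005, 0.641, 0.768, 0.009]
ft_force: [4.3, -1.8, 18.2]
width: 0.186
```

Call:
servo_tool(plan=[[1,0,-0.4,0.04,0],[1,0,-0.8,0.08,0],[1,0,-1.2,0.12,0],[1,0,-1.5,0.15,0],[1,0,-1.5,0.15,0]], newtons=40)

```text
time: 6.53
position: [0.4296, 0.3062, 0.0925]
tool_rot: [0.003, 0.641, 0.768, 0.006]
ft_force: [5.0, -1.0, 13.5]
width: 0.187
```

```bash
python3 w.py w4
python3 - <<'E'
from h import *
pic,d=imaging.grab_frame('scene'); cv2.imwrite('pics/s4.png',cv2.resize(pic[200:380,330:570],None,fx=3,fy=3))
E
```

```text
[0.4296 0.3062 0.0925] 10.31 [ 0.0129  0.006  -0.9999] q [ 0.6   0.35  1.86 -0.    0.92  0.42] F [ 4.98 -1.04 13.51] w 0.187 t 6.5
```

View pics/s4.png

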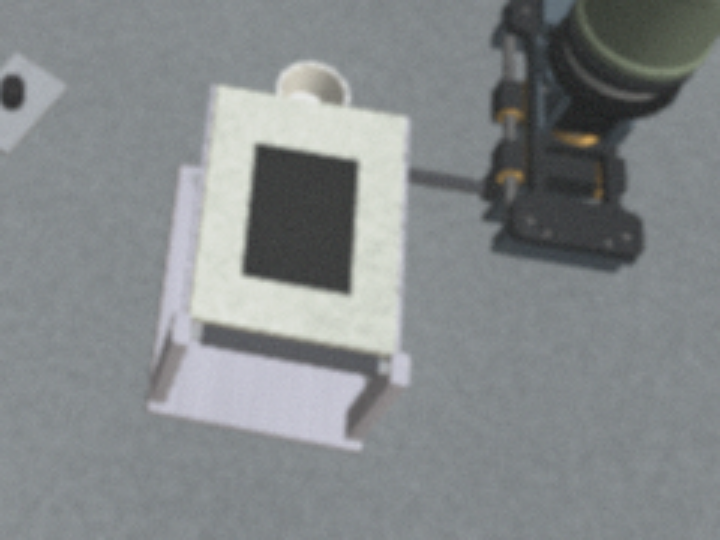

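View pics/w4.png

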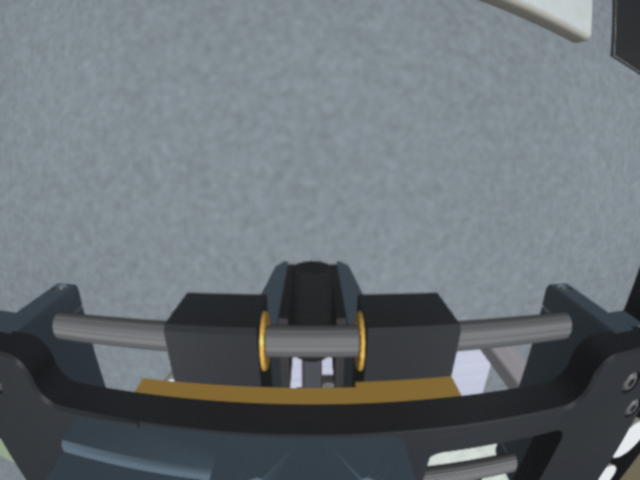

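Call:
servo_tool(plan=[[4.5,0,-0.3,0,0],[4.5,0,0.2,0,0],[4.5,0,0.5,0,0],[4.5,0,0.5,0,0],[4.5,0,0.5,-3,0],[4.5,0,0.5,-7,0],[4.5,0,0.5,-11,0],[4.5,0,0.5,-15,0],[4.5,0,0.5,-15,0]])

```text
time: 7.38
position: [0.4326, 0.3071, 0.245]
tool_rot: [0.002, 0.641, 0.767, 0.007]
ft_force: [1.3, -0.4, -0.5]
width: 0.494
```

```bash
python3 w.py w5
python3 - <<'E'
from h import *
for cam in ['scene','top']:
    pic,d=imaging.grab_frame(cam); c=imaging.camera_params(cam); cv2.imwrite(f'pics/{cam}5.png',cv2.resize(pic[180:380,330:600] if cam=='scene' else pic[180:330,130:350],None,fx=2.8,fy=2.8))
    for l in ['deck','deck_pad','leg']:
      for m in silhouettes(l,cam)[:2]:
        k=cv2.erode(m['mask'].astype(np.uint8),np.ones((3,3))); ys,xs=np.nonzero(k); W=withdepth(c,np.stack([xs,ys],1),d)
        z=np.median(W[:,2]); W2=W[abs(W[:,2]-z)<.02]
        A=np.c_[W2[:,:2]-W2[:,:2].mean(0),np.ones(len(W2))]; co=np.linalg.lstsq(A,W2[:,2],rcond=None)[0]
        print(cam,l,round(m['conf'],2),'z',z.round(4),'plane',co.round(4),'cen',W2.mean(0).round(4))
    for l in ['deck_pad','leg_grip']:
      for x in spot_point(l,cam)[:2]: print(cam,l,round(x['conf'],2),np.round(x['pixel'],1),onplane(c,[x['pixel']],0.131 if l=='deck_pad' else 0.112)[0].round(4))
E
```

```text
[0.4326 0.3071 0.245 ] 10.26 [ 0.0111  0.0077 -0.9999] q [0.6  0.22 1.62 0.   1.28 0.42] F [ 1.29 -0.36 -0.51] w 0.494 t 7.4
scene deck 0.94 z 0.1314 plane [-0.0013  0.0038  0.1313] cen [0.518  0.1731 0.1313]
scene deck 0.36 z 0.0068 plane [-0.1693 -0.1334  0.0078] cen [ 0.7175 -0.1148  0.0078]
scene deck_pad 0.92 z 0.1313 plane [-0.0015  0.0034  0.1312] cen [0.5182 0.1732 0.1312]
scene leg 0.57 z 0.1185 plane [-0.2953  0.0059  0.1183] cen [0.4347 0.2866 0.1183]
scene deck_pad 0.78 [429.1 271.4] [0.5078 0.1708 0.131 ]
scene deck_pad 0.23 [432.8 237. ] [0.428  0.1582 0.131 ]
scene leg_grip 0.87 [499.4 259.6] [0.418 0.3   0.112]
top deck 0.97 z 0.1313 plane [-0.0009 -0.0014  0.1313] cen [0.5111 0.1701 0.1313]
top deck 0.44 z 0.06 plane [ 0.005  -0.0768  0.0602] cen [ 0.2991 -0.3556  0.0602]
top leg 0.46 z 0.1196 plane [-0.3222 -0.009   0.1196] cen [0.4333 0.2833 0.1196]
top leg 0.46 z 0.1314 plane [-0.0007 -0.0016  0.1313] cen [0.5113 0.1702 0.1313]
top deck_pad 0.69 [220.  244.8] [0.5139 0.1741 0.131 ]
```

View pics/scene5.png

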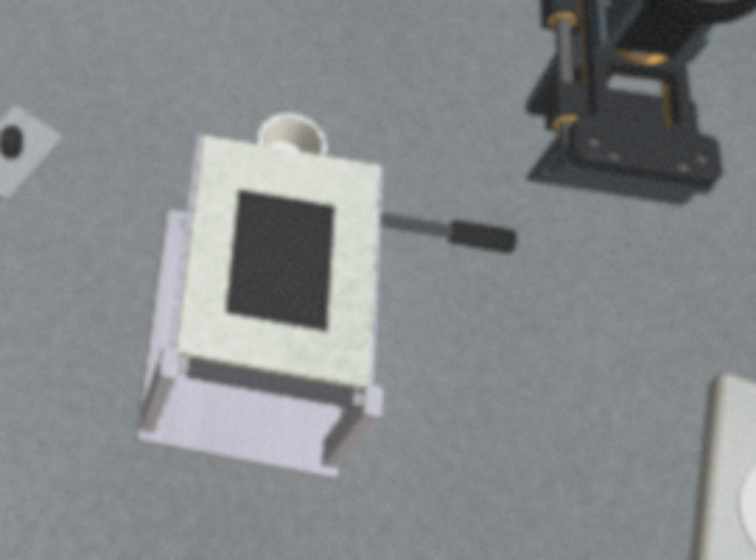

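View pics/top5.png

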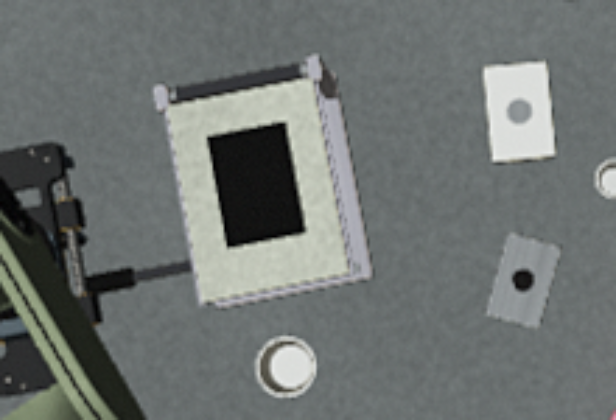

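```bash
python3 -c "
from h import *
go([.442,.158,.26],100.2)"
```

```text
shift cm [-14.7   -1.42  -2.31] turn -89.9 n 13 q6 0.42 t 8.0
```

Call:
servo_tool(plan=[[9,-4,0,-2.3,-7],[9,-8,-1.4,-2.3,-14],[9,-12,-1.4,-2.3,-21],[9,-14.7,-1.4,-2.3,-28],[9,-14.7,-1.4,-2.3,-85],[9,-14.7,-1.4,-2.3,-85],[9,-14.7,-1.4,-2.3,-85],[9,-14.7,-1.4,-2.3,-85],[9,-14.7,-1.4,-2.3,-85],[9,-14.7,-1.4,-2.3,-85],[9,-14.7,-1.4,-2.3,-85],[9,-14.7,-1.4,-2.3,-85]])

```text
time: 9.03
position: [0.4423, 0.158, 0.2601]
tool_rot: [-0.0, -0.039, 0.999, 0.0]
ft_force: [-0.2, 0.6, -0.4]
width: 0.985
```

Call:
servo_tool(plan=[[9,0,0,0,-4.9],[9,0,0,0,-4.9],[9,0,0,0,-4.9]])

```text
time: 9.28
position: [0.4423, 0.158, 0.2601]
tool_rot: [-0.0, -0.077, 0.997, 0.0]
ft_force: [0.1, 0.1, -0.6]
width: 0.99
```

```bash
python3 w.py w6 deck_pad
```

```text
[0.4423 0.158  0.2601] 98.84 [-0.e+00  1.e-04 -1.e+00] q [ 0.32  0.12  1.71  0.    1.31 -1.41] F [ 0.14  0.11 -0.57] w 0.99 t 9.3
deck_pad pt 0.97 [313.2 300.6]
deck_pad mask 0.65 [232.8 195.1 391.7 388.3]
```

View pics/w6.png

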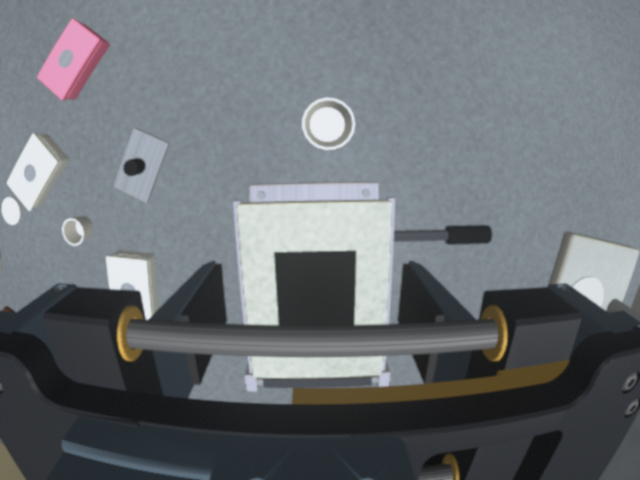

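Call:
servo_tool(plan=[[9,-4,0,0,-1.4],[9,-8,0,0,-1.4],[9,-10,0,0,-1.4],[9,-10,0,0,-1.4],[9,-10,0,0,-1.4]])

```text
time: 9.85
position: [0.5415, 0.1736, 0.2592]
tool_rot: [-0.001, -0.09, 0.996, -0.0]
ft_force: [-1.1, -0.2, 0.7]
width: 0.987
```

```bash
python3 w.py w7 deck_pad
cat > quad.py <<'E'
from h import *
def fitquad(mask,c,z,fish):
    cn,_=cv2.findContours(mask.astype(np.uint8),cv2.RETR_EXTERNAL,cv2.CHAIN_APPROX_NONE)
    k=max(cn,key=cv2.contourArea)[:,0,:].astype(float)
    return cv2.minAreaRect(onplane(c,k,z,fish)[:,:2].astype(np.float32))
E
python3 - <<'E'
from quad import *
f=np.load('w.npz'); c=imaging.camera_params('wrist'); c['camera_from_world']=f['T']
g=f['pic'].astype(int).max(2); m=(g<75).astype(np.uint8)
n,l,st,ce=cv2.connectedComponentsWithStats(m)
W=f['d']
for i in range(1,n):
    if st[i,4]>2000: print(st[i],ce[i].round(1)); 
    if st[i,4]>2000 and 250<ce[i][0]<380 and ce[i][1]<300:
        r=fitquad(l==i,c,.131,True); print(r)
E
```

```text
[0.5415 0.1736 0.2592] 100.31 [-1.7e-03 -4.0e-04 -1.0e+00] q [ 0.29  0.29  1.5   0.    1.36 -1.46] F [-1.09 -0.17  0.66] w 0.987 t 9.8
deck_pad pt 0.85 [318.1 188.7]
deck_pad pt 0.3 [ 78.2 146.4]
deck_pad mask 0.74 [232.4  75.9 398.9 301.9]
[ 276  133   84  117 9598] [316.8 190.5]
((0.5102992653846741, 0.17253810167312622), (0.09682194888591766, 0.06720676273107529), 9.906425476074219)
[    0   262   640   218 87603] [307.4 394. ]
```

View pics/w7.png

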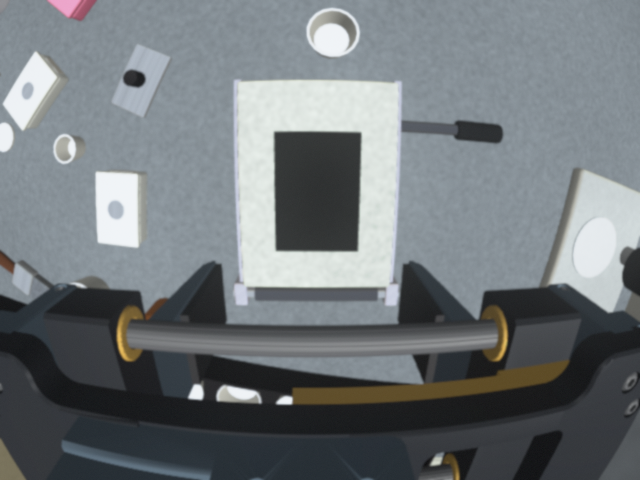

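```bash
python3 -c "
from h import *
go([.663,-.055,.2],93)"
```

```text
shift cm [ -7.98 -24.69   6.02] turn 7.4 n 7 q6 -1.46 t 10.0
```

Call:
servo_tool(plan=[[8.5,-8,-24.7,6,7.4],[8.5,-8,-24.7,6,7.4],[8.5,-8,-24.7,6,7.4],[8.5,-8,-24.7,6,7.4],[8.5,-8,-24.7,6,7.4],[8.5,-8,-24.7,6,7.4],[8.5,-8,-24.7,6,7.4],[8.5,-8,-24.7,6,7.4],[8.5,-8,-24.7,6,7.4]])

```text
time: 10.75
position: [0.6635, -0.055, 0.2001]
tool_rot: [-0.0, -0.025, 1.0, 0.001]
ft_force: [-0.4, 0.0, 0.1]
width: 0.935
```

```bash
python3 w.py w8
cat > box.py <<'E'
from quad import *
import sys
# white box top near given pixel / tool expected: argv: ztop, expected world x y
zt=float(sys.argv[1]); ex=np.array([float(sys.argv[2]),float(sys.argv[3])])
f=np.load('w.npz'); c=imaging.camera_params('wrist'); c['camera_from_world']=f['T']
pic=f['pic']
for x in silhouettes('box1','wrist'):
    r=fitquad(x['mask'],c,zt,True); 
    if np.hypot(*(np.array(r[0])-ex))<.06: print('net',round(x['conf'],2),np.round(r[0],4),np.round(r[1],4),round(r[2],2))
# own segmentation: bright low-saturation
h,w=pic.shape[:2]
px=proj(c,[[ex[0],ex[1],zt]],True)[0]; print('expect px',px.round(1))
g=cv2.cvtColor(pic,cv2.COLOR_BGR2GRAY)
for thr in (165,185,200):
    m=(g>thr).astype(np.uint8); m=cv2.morphologyEx(m,cv2.MORPH_CLOSE,np.ones((21,21)))
    n,l,st,ce=cv2.connectedComponentsWithStats(m)
    i=l[int(px[1]),int(px[0])]
    if i:
        r=fitquad(l==i,c,zt,True); 
        L=r[2] if r[1][0]>r[1][1] else r[2]+90
        print(thr,'c',np.round(r[0],4),'sz',np.round(r[1],4),'long heading',round((L+90)%180-90,2),st[i][:4])
        m2=(l==i)
        ys,xs=np.nonzero(m2); W=withdepth(c,np.stack([xs,ys],1),f['d'],True); print('  depth z',np.percentile(W[:,2],[10,50,90]).round(4))
E
python3 box.py .034 .5833 -.0594
```

```text
[ 0.6635 -0.055   0.2001] 92.88 [-0.001   0.0011 -1.    ] q [-0.1   0.47  1.36  0.    1.31 -1.72] F [-0.36  0.02  0.13] w 0.935 t 10.8
net 0.96 [ 0.5839 -0.0576] [0.0891 0.06  ] 4.56
expect px [310.6 131.5]
165 c [ 0.5841 -0.0571] sz [0.0905 0.0605] long heading 4.18 [279  83  69 100]
  depth z [0.0323 0.0334 0.0344]
185 c [ 0.584  -0.0571] sz [0.0892 0.0595] long heading 4.44 [279  83  69 100]
  depth z [0.0324 0.0335 0.0344]
200 c [ 0.584  -0.0571] sz [0.0887 0.0588] long heading 4.23 [279  84  68  98]
  depth z [0.0324 0.0335 0.0344]
```

View pics/w8.png

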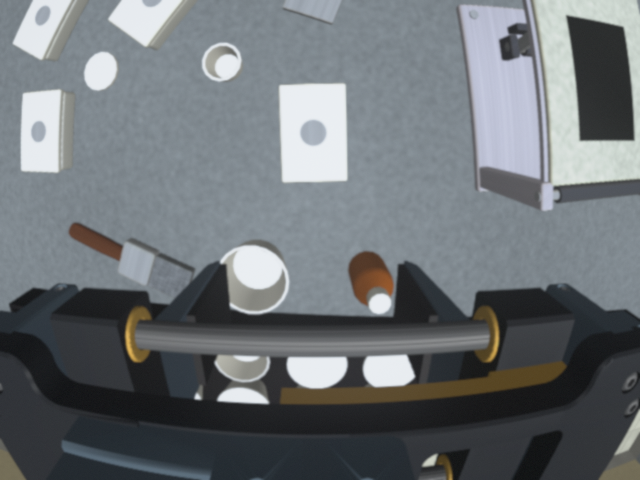

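```bash
python3 -c "
from h import *
go([.584,-.0571,.007],94.3)"
```

```text
shift cm [ 7.98  0.04 19.4 ] turn -1.3 n 6 q6 -1.72 t 10.8
```

Call:
servo_tool(plan=[[8,4,0.05,3,-1.4],[8,8,0.05,6,-1.4],[8,8,0.05,9,-1.4],[8,8,0.05,12,-1.4],[8,8,0.05,15,-1.4],[8,8,0.05,18,-1.4],[8,8,0.05,19.3,-1.4],[8,8,0.05,19.3,-1.4],[8,8,0.05,19.3,-1.4]])

```text
time: 11.6
position: [0.5842, -0.0571, 0.0077]
tool_rot: [0.0, -0.039, 0.999, 0.0]
ft_force: [-0.9, 0.3, 0.8]
width: 0.878
```

```bash
python3 w.py w9
```

```text
[ 0.5842 -0.0571  0.0077] 94.48 [ 0.e+00  3.e-04 -1.e+00] q [-0.12  0.54  1.8   0.    0.81 -1.77] F [-0.85  0.31  0.8 ] w 0.878 t 11.6
```

View pics/w9.png

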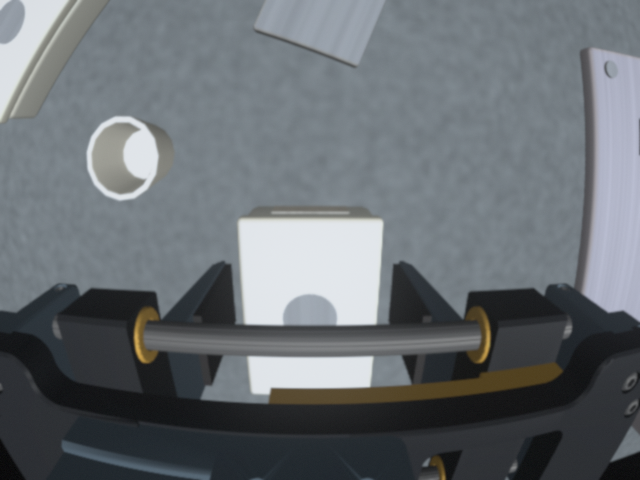

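Call:
servo_tool(plan=[[5.5,0,0,0,0],[5.5,0,0,0,0],[5.5,0,0,0,0],[5.5,0,0,0,0],[5.5,0,0,-3,0],[5.5,0,0,-7,0],[5.5,0,0,-11,0],[5.5,0,0,-15,0],[5.5,0,0,-19,0],[5.5,0,0,-23,0],[5.5,0,0,-23,0],[5.5,0,0,-23,0]], newtons=30)

```text
time: 12.65
position: [0.5855, -0.0588, 0.24]
tool_rot: [0.003, -0.038, 0.999, -0.0]
ft_force: [-0.2, -0.2, -2.1]
width: 0.654
```

```bash
python3 w.py w10;  python3 - <<'E'
from quad import *
for cam in ['scene','top']:
    pic,d=imaging.grab_frame(cam); c=imaging.camera_params(cam)
    for l in ['deck_pad','deck','plate']:
      for m in silhouettes(l,cam)[:1]: 
        r=fitquad(m['mask'],c,.008 if l=='plate' else .131,False); print(cam,l,np.round(r[0],4),np.round(r[1],4),round(r[2],2))
    x0,y0=proj(c,[[.511,.172,.131]])[0].astype(int)
    g=pic.max(2); m=(g<75).astype(np.uint8); n,l,st,ce=cv2.connectedComponentsWithStats(m); i=l[y0,x0]
    if i: r=fitquad(l==i,c,.131,False); print('own pad',np.round(r[0],4),np.round(r[1],4),round(r[2],2),st[i])
go([.51,.172,.26],100)
E
```

```text
[ 0.5855 -0.0588  0.24  ] 94.37 [ 6.1e-03 -7.0e-04 -1.0e+00] q [-0.12  0.32  1.49  0.    1.32 -1.77] F [-0.24 -0.17 -2.1 ] w 0.654 t 12.7
scene deck_pad [0.5143 0.1718] [0.1948 0.1369] 9.99
scene deck [0.5145 0.1718] [0.1942 0.1365] 9.75
scene plate [ 0.4496 -0.0493] [0.0251 0.0477] 75.07
own pad [0.5078 0.1728] [0.0941 0.0646] 9.95 [ 412  249   36   48 1398]
top deck_pad [ 0.5088 -0.1412] [0.0343 0.0345] 88.49
top deck [0.5132 0.1694] [0.1942 0.141 ] 9.79
own pad [0.5121 0.1716] [0.0985 0.068 ] 9.93 [ 204  224   35   44 1121]
shift cm [ 5.63 23.55 -2.36] turn -5.6 n 6 q6 -1.77 t 13.1
```

View pics/w10.png

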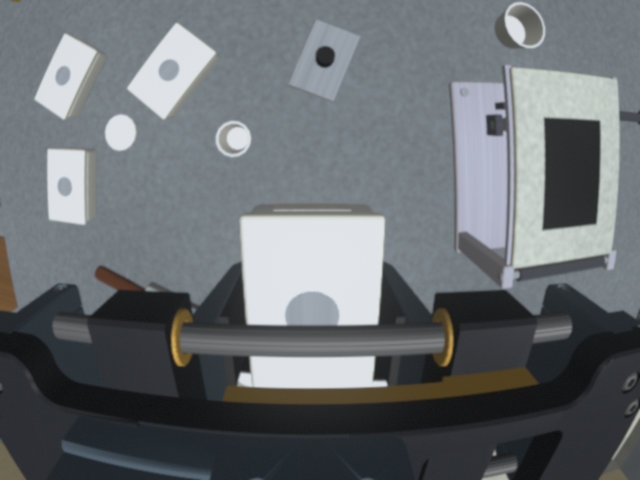

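Call:
servo_tool(plan=[[5.5,5.6,23.6,0,-5.6],[5.5,5.6,23.6,0,-5.6],[5.5,5.6,23.6,0,-5.6],[5.5,5.6,23.6,0,-5.6],[5.5,5.6,23.6,0,-5.6],[5.5,5.6,23.6,0,-5.6],[5.5,5.6,23.6,2,-5.6],[5.5,5.6,23.6,4,-5.6],[5.5,5.6,23.6,5.5,-5.6],[5.5,5.6,23.6,5.5,-5.6],[5.5,5.6,23.6,5.5,-5.6]])

```text
time: 14.02
position: [0.5101, 0.1725, 0.1816]
tool_rot: [-0.001, -0.087, 0.996, -0.0]
ft_force: [1.0, -0.6, -0.6]
width: 0.656
```

```bash
python3 w.py w11; python3 -c "
from h import *
go([.5103,.1725,.1397],99.9)"
```

```text
[0.5101 0.1725 0.1816] 99.98 [-1.7e-03 -5.0e-04 -1.0e+00] q [ 0.3   0.29  1.7   0.    1.16 -1.44] F [ 0.95 -0.56 -0.62] w 0.656 t 14.0
shift cm [0.06 0.01 4.29] turn 0.1 n 2 q6 -1.44 t 14.1
```

View pics/w11.png

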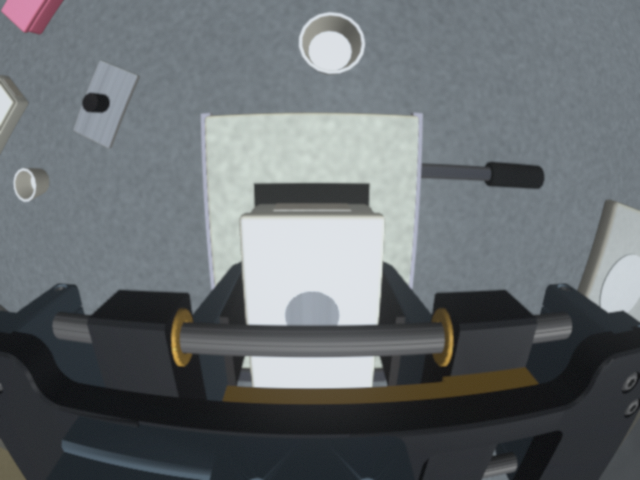

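Call:
servo_tool(plan=[[5.5,0.03,0,2,0],[5.5,0.03,0,3.2,0],[5.5,0.03,0,3.8,0],[5.5,0.03,0,4.2,0],[5.5,0.03,0,4.2,0],[5.5,0.03,0,4.2,0]])

```text
time: 14.57
position: [0.5109, 0.1725, 0.141]
tool_rot: [0.001, -0.087, 0.996, 0.0]
ft_force: [0.3, 1.0, -0.3]
width: 0.657
```

```bash
python3 w.py w12; python3 -c "
from h import *
go([.5103,.1725,.1397],99.9)"
```

```text
[0.5109 0.1725 0.141 ] 99.96 [ 1.6e-03  6.0e-04 -1.0e+00] q [ 0.3   0.32  1.76  0.    1.06 -1.44] F [ 0.34  1.01 -0.34] w 0.657 t 14.6
shift cm [0.06 0.   0.14] turn 0.1 n 1 q6 -1.44 t 14.6
```

View pics/w12.png

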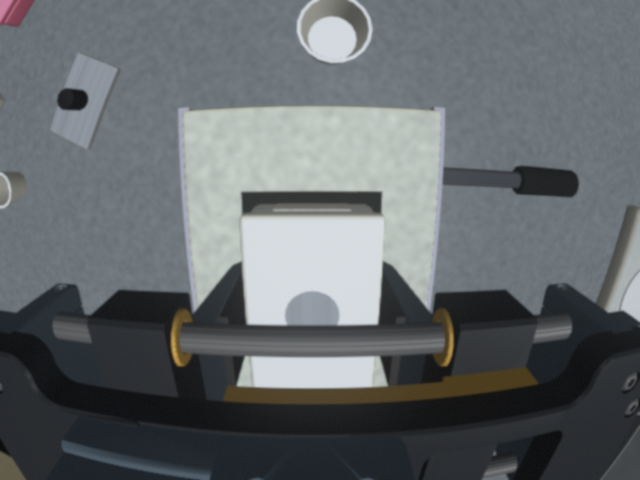

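Call:
servo_tool(plan=[[5.5,0,0,0.15,0],[5.5,0,0,0.2,0],[5.5,0,0,0.2,0],[6.5,0,0,0.15,0],[7.5,0,0,0.1,0],[7.5,0,0,0.1,0],[7.5,0,0,-3,0],[7.5,0,0,-7,0],[7.5,-4,0,-9,0],[7.5,-8,0,-9,0],[7.5,-8,0,-9,0],[7.5,-8,0,-9,0]])

```text
time: 15.62
position: [0.5903, 0.1864, 0.229]
tool_rot: [-0.001, -0.087, 0.996, -0.0]
ft_force: [-0.7, 0.5, -1.3]
width: 0.825
```

```bash
python3 w.py w13; python3 box.py .165 .5103 .1725
python3 - <<'E'
from quad import *
f=np.load('w.npz'); c=imaging.camera_params('wrist'); c['camera_from_world']=f['T']
P=[]
for u in (-.05,.05):
  for v in (-.035,.035):
    a=np.radians(9.9); P.append([.5103+u*np.cos(a)-v*np.sin(a),.1725+u*np.sin(a)+v*np.cos(a),.131])
print(proj(c,P,True).round(1))
E
```

```text
[0.5903 0.1864 0.229 ] 99.95 [-1.e-03 -2.e-04 -1.e+00] q [ 0.29  0.38  1.43  0.    1.33 -1.46] F [-0.68  0.47 -1.34] w 0.825 t 15.6
net 0.63 [0.5131 0.1733] [0.1647 0.1177] 9.91
net 0.55 [0.5097 0.1728] [0.0901 0.0597] 10.02
expect px [311.3 129.1]
165 c [0.5107 0.1728] sz [0.1741 0.1281] long heading 9.89 [217   0 190 263]
  depth z [0.1287 0.1304 0.1643]
[[262.2  62.3]
 [360.5  62.3]
 [263.8 198.5]
 [358.9 198.5]]
```

View pics/w13.png

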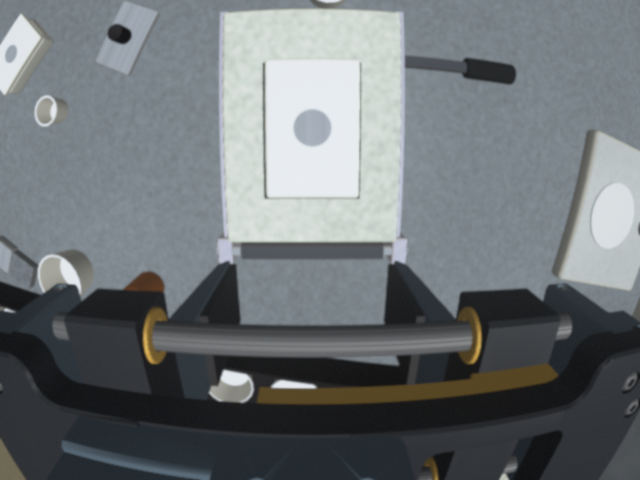

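```bash
python3 -c "
from h import *
go([.511,-.267,.2],54.5)"
```

```text
shift cm [ 15.42 -43.29   2.96] turn 45.5 n 12 q6 -1.46 t 15.7
```

Call:
servo_tool(plan=[[8.5,0,-4,0,3],[8.5,0,-8,0,10],[8.5,15.4,-43.3,3,45.5],[8.5,15.4,-43.3,3,45.5],[8.5,15.4,-43.3,3,45.5],[8.5,15.4,-43.3,3,45.5],[8.5,15.4,-43.3,3,45.5],[8.5,15.4,-43.3,3,45.5],[8.5,15.4,-43.3,3,45.5],[8.5,15.4,-43.3,3,45.5],[8.5,15.4,-43.3,3,45.5],[8.5,15.4,-43.3,3,45.5]])

```text
time: 16.72
position: [0.5092, -0.271, 0.1996]
tool_rot: [-0.001, 0.307, 0.952, -0.001]
ft_force: [-0.5, 0.9, 0.1]
width: 0.931
```

Call:
servo_tool(plan=[[8.5,0,0,0,0],[8.5,0,0,0,0]])

```text
time: 16.88
position: [0.5114, -0.2661, 0.2]
tool_rot: [-0.0, 0.306, 0.952, 0.001]
ft_force: [-0.7, 0.2, 0.3]
width: 0.931
```

```bash
python3 w.py w14; python3 box.py .034 .4463 -.2205
```

```text
[ 0.5114 -0.2661  0.2   ] 54.4 [-5.0e-04  1.5e-03 -1.0e+00] q [-0.5   0.33  1.58  0.    1.23 -1.45] F [-0.73  0.19  0.27] w 0.931 t 16.9
net 0.67 [ 0.4466 -0.2196] [0.0614 0.092 ] 54.13
expect px [310.3 132.8]
165 c [ 0.4467 -0.2191] sz [0.06   0.0897] long heading -36.97 [278  83  69 100]
  depth z [0.0323 0.0334 0.0344]
185 c [ 0.4469 -0.2191] sz [0.059  0.0886] long heading -36.29 [279  84  67  98]
  depth z [0.0324 0.0335 0.0345]
200 c [ 0.4467 -0.219 ] sz [0.0583 0.0878] long heading -36.77 [279  84  67  98]
  depth z [0.0325 0.0335 0.0345]
```

View pics/w14.png

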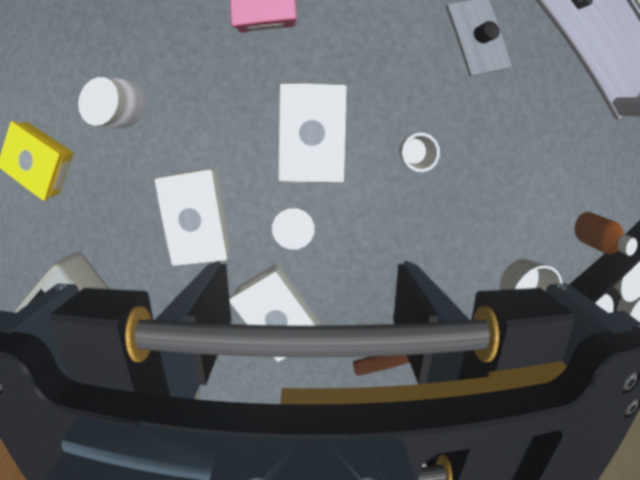

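```bash
python3 -c "
from h import *
go([.4467,-.2191,.0072],53.4)"
```

```text
shift cm [ 8.   -0.07 19.31] turn 1.2 n 6 q6 -1.45 t 17.0
```

Call:
servo_tool(plan=[[8,4,-0.05,3,1.2],[8,8,-0.05,6,1.2],[8,8,-0.05,9,1.2],[8,8,-0.05,12,1.2],[8,8,-0.05,15,1.2],[8,8,-0.05,18,1.2],[8,8,-0.05,19.3,1.2],[8,8,-0.05,19.3,1.2],[8,8,-0.05,19.3,1.2]])

```text
time: 17.73
position: [0.4472, -0.2194, 0.0071]
tool_rot: [-0.0, 0.314, 0.949, 0.0]
ft_force: [-0.6, 0.3, 0.5]
width: 0.877
```

```bash
python3 w.py w15
```

```text
[ 0.4472 -0.2194  0.0071] 53.4 [-7.e-04  7.e-04 -1.e+00] q [-0.48  0.43  2.01  0.    0.7  -1.41] F [-0.58  0.31  0.46] w 0.877 t 17.7
```

View pics/w15.png

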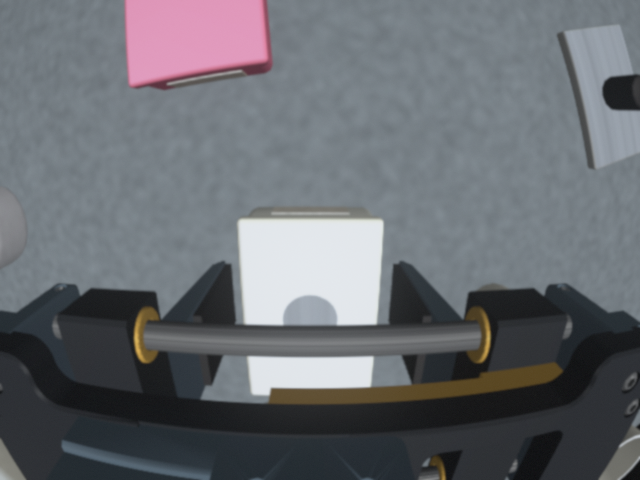

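Call:
servo_tool(plan=[[5.5,0,0,0,0],[5.5,0,0,0,0],[5.5,0,0,0,0],[5.5,0,0,0,0],[5.5,0,0,-3,0],[5.5,0,0,-7,0],[5.5,0,0,-11,0],[5.5,0,0,-15,0],[5.5,0,0,-19,0],[5.5,0,0,-23,0],[5.5,0,0,-24,0],[5.5,0,0,-24,0]], newtons=30)

```text
time: 18.78
position: [0.4485, -0.2217, 0.2509]
tool_rot: [0.004, 0.315, 0.949, -0.001]
ft_force: [0.7, 0.1, -0.9]
width: 0.657
```

```bash
python3 -c "
from h import *
go([.510,.1727,.25],100)"
```

```text
shift cm [ 1.866e+01  3.528e+01 -1.000e-02] turn -46.7 n 10 q6 -1.41 t 18.8
```

Call:
servo_tool(plan=[[5.5,18.7,35.3,0,-46.6],[5.5,18.7,35.3,0,-46.6],[5.5,18.7,35.3,0,-46.6],[5.5,18.7,35.3,0,-46.6],[5.5,18.7,35.3,0,-46.6],[5.5,18.7,35.3,0,-46.6],[5.5,18.7,35.3,0,-46.6],[5.5,18.7,35.3,0,-46.6],[5.5,18.7,35.3,0,-46.6],[5.5,18.7,35.3,0,-46.6],[5.5,18.7,35.3,0,-46.6],[5.5,18.7,35.3,0,-46.6]])

```text
time: 19.78
position: [0.5069, 0.1746, 0.2444]
tool_rot: [-0.003, -0.087, 0.996, -0.001]
ft_force: [-0.2, -0.4, -0.3]
width: 0.655
```

Call:
servo_tool(plan=[[5.5,0,0,2,0],[5.5,0,0,3,0],[5.5,0,0,3,0],[5.5,0,0,3,0]])

```text
time: 20.12
position: [0.5074, 0.1727, 0.2161]
tool_rot: [-0.001, -0.085, 0.996, -0.0]
ft_force: [-0.0, 0.5, -1.0]
width: 0.657
```

```bash
python3 w.py w16; python3 -c "
from h import *
go([.510,.1727,.1733],100)"
```

```text
[0.5074 0.1727 0.2161] 99.79 [-0.0027 -0.001  -1.    ] q [ 0.31  0.26  1.65 -0.    1.24 -1.43] F [-0.02  0.48 -0.96] w 0.657 t 20.1
shift cm [-0.19 -0.07  4.38] turn -0.2 n 2 q6 -1.43 t 20.2
```

View pics/w16.png

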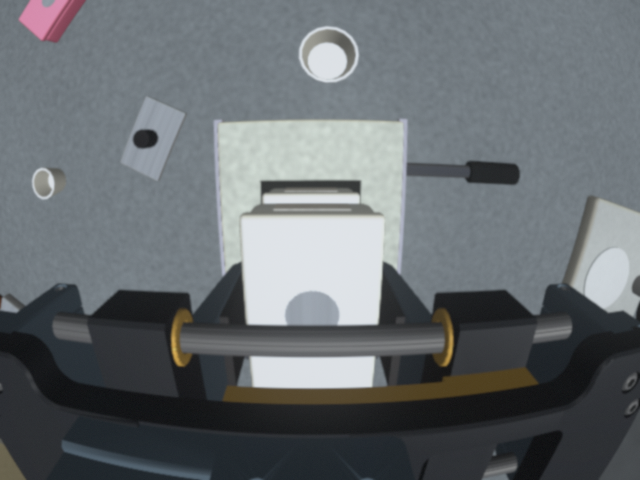

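Call:
servo_tool(plan=[[5.5,-0.2,-0.05,1.5,-0.2],[5.5,-0.2,-0.05,2.8,-0.2],[5.5,-0.2,-0.05,3.8,-0.2],[5.5,-0.2,-0.05,3.8,-0.2],[5.5,-0.2,-0.05,3.8,-0.2]])

```text
time: 20.58
position: [0.5102, 0.1736, 0.1793]
tool_rot: [-0.0, -0.088, 0.996, 0.0]
ft_force: [-0.3, 0.5, -0.2]
width: 0.657
```

```bash
python3 w.py w17; python3 -c "
from h import *
go([.510,.1727,.1733],100)"
```

```text
[0.5102 0.1736 0.1793] 100.06 [-1.e-04  0.e+00 -1.e+00] q [ 0.31  0.29  1.7   0.    1.15 -1.44] F [-0.29  0.55 -0.2 ] w 0.657 t 20.6
shift cm [ 0.08 -0.1   0.65] turn 0.1 n 1 q6 -1.44 t 20.6
```

View pics/w17.png

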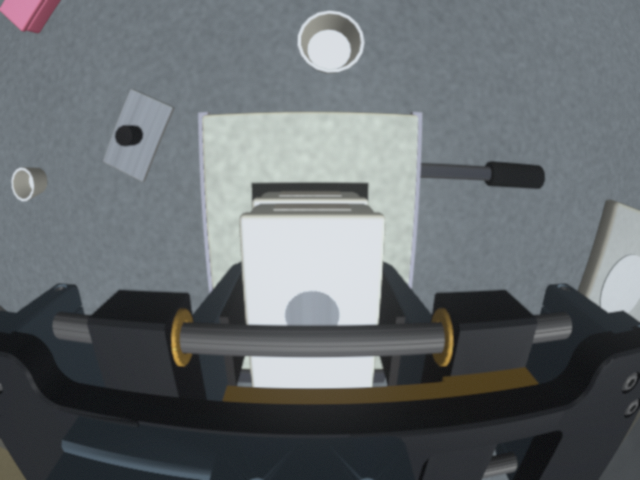

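Call:
servo_tool(plan=[[5.5,0.05,-0.1,0.4,0],[5.5,0.05,-0.1,0.65,0],[5.5,0.05,-0.1,0.65,0],[5.5,0.05,-0.1,0.65,0]])

```text
time: 20.97
position: [0.5099, 0.1728, 0.1728]
tool_rot: [0.0, -0.088, 0.996, 0.0]
ft_force: [0.1, 0.7, -0.7]
width: 0.661
```

```bash
python3 w.py w18; python3 -c "
from h import *
go([.510,.1727,.1733],100)"
```

```text
[0.5099 0.1728 0.1728] 100.08 [ 3.e-04  2.e-04 -1.e+00] q [ 0.31  0.29  1.71  0.    1.14 -1.44] F [ 0.12  0.71 -0.69] w 0.661 t 21.0
shift cm [-0.01 -0.01 -0.05] turn 0.1 n 1 q6 -1.44 t 21.0
```

View pics/w18.png

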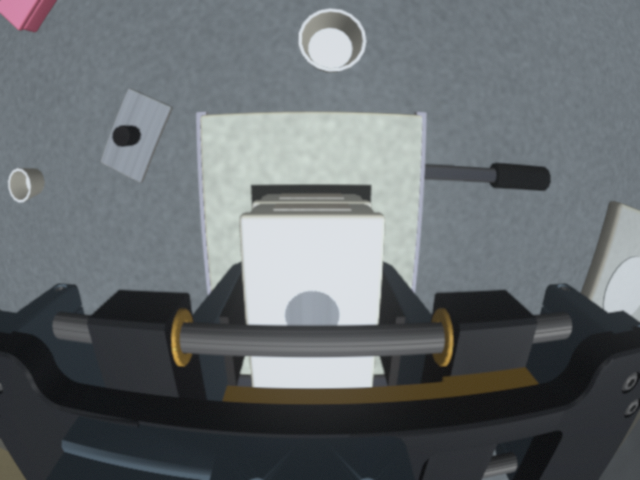

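Call:
servo_tool(plan=[[5.5,0,0,0.1,0],[5.5,0,0,0.1,0],[6.5,0,0,0.1,0],[7.5,0,0,0.0,0],[7.5,0,0,0,0],[7.5,0,0,-3,0],[7.5,0,0,-7,0],[7.5,-4,0,-9,0],[7.5,-8,0,-9,0],[7.5,-8,0,-9,0],[7.5,-8,0,-9,0]])

```text
time: 21.93
position: [0.59, 0.187, 0.2612]
tool_rot: [-0.001, -0.088, 0.996, -0.0]
ft_force: [-0.9, -0.3, 0.4]
width: 0.821
```

```bash
python3 w.py w19
cat > col.py <<'E'
from quad import *
import sys
zt=float(sys.argv[1]); thr=float(sys.argv[2]) if len(sys.argv)>2 else .01
f=np.load('w.npz'); c=imaging.camera_params('wrist'); c['camera_from_world']=f['T']
h,w=f['d'].shape; vv,uu=np.mgrid[0:262,0:w]; px=np.stack([uu.ravel(),vv.ravel()],1)
W=withdepth(c,px,f['d'],True); m=(abs(W[:,2]-zt)<thr)&(f['d'][:262].ravel()>0)
m=m.reshape(262,w); mm=np.zeros((h,w),np.uint8); mm[:262]=m
n,l,st,ce=cv2.connectedComponentsWithStats(mm); i=1+np.argmax(st[1:,4]); 
r=fitquad(l==i,c,zt,True); L=r[2] if r[1][0]>r[1][1] else r[2]+90
print('depth top: c',np.round(r[0],4),'sz',np.round(r[1],4),'heading',round((L+90)%180-90,2),'z',np.median(W[m.ravel(),2]).round(4))
for x in silhouettes('box1','wrist'):
    r=fitquad(x['mask'],c,zt,True)
    if np.hypot(r[0][0]-.51,r[0][1]-.1727)<.03: print('net',round(x['conf'],2),np.round(r[0],4),np.round(r[1],4),round(r[2],2))
E
python3 col.py .199
```

```text
[0.59   0.187  0.2612] 100.05 [-1.5e-03 -3.0e-04 -1.0e+00] q [ 0.29  0.37  1.37  0.    1.4  -1.46] F [-0.93 -0.27  0.44] w 0.821 t 21.9
depth top: c [0.5087 0.1729] sz [0.0884 0.0598] heading 10.12 z 0.198
net 0.63 [0.5087 0.1729] [0.0883 0.06  ] 9.98
```

View pics/w19.png

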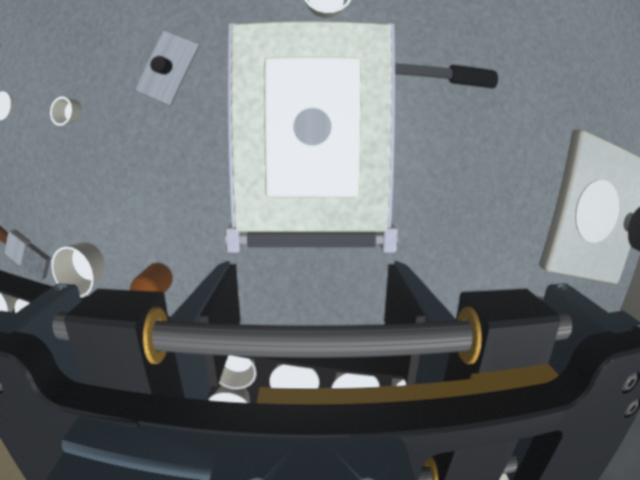

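```bash
python3 -c "
from h import *
go([.654,-.361,.2],87.6)"
```

```text
shift cm [  3.04 -55.07   6.17] turn 12.5 n 14 q6 -1.46 t 22.0
```

Call:
servo_tool(plan=[[8.5,3,-50,2,12.5],[8.5,3,-50,2,12.5],[8.5,3,-50,2,12.5],[8.5,3,-50,2,12.5],[8.5,3,-50,2,12.5],[8.5,3,-50,2,12.5],[8.5,3,-50,2,12.5],[8.5,3,-50,2,12.5],[8.5,3,-50,2,12.5],[8.5,3,-50,2,12.5],[8.5,3,-50,2,12.5],[8.5,3,-50,2,12.5]])

```text
time: 23.03
position: [0.6451, -0.3106, 0.243]
tool_rot: [-0.0, 0.021, 1.0, 0.0]
ft_force: [0.5, 0.8, -0.2]
width: 0.935
```

```bash
python3 -c "
from h import *
go([.654,-.361,.2],87.6)"
```

```text
shift cm [-1.1  -5.    4.29] turn -0.0 n 2 q6 -1.99 t 23.0
```

Call:
servo_tool(plan=[[8.5,-1,-3,2.5,0],[8.5,-1,-5,4.3,0],[8.5,-1,-5,4.3,0],[8.5,-1,-5,4.3,0],[8.5,-1,-5,4.3,0]])

```text
time: 23.45
position: [0.654, -0.3587, 0.2006]
tool_rot: [0.0, 0.021, 1.0, 0.0]
ft_force: [0.7, -0.9, 0.1]
width: 0.927
```

```bash
python3 w.py w20; python3 box.py .034 .5744 -.3576
```

```text
[ 0.654  -0.3587  0.2006] 87.6 [ 6.e-04  6.e-04 -1.e+00] q [-0.52  0.61  1.12  0.    1.41 -2.05] F [ 0.74 -0.87  0.06] w 0.927 t 23.4
net 0.6 [ 0.576  -0.3571] [0.0606 0.0887] 86.47
expect px [308.7 132. ]
165 c [ 0.5599 -0.3324] sz [0.1079 0.1261] long heading -2.97 [276  49 121 136]
  depth z [0.005  0.0332 0.0343]
185 c [ 0.5599 -0.3323] sz [0.1077 0.1246] long heading -3.06 [276  50 121 134]
  depth z [0.0053 0.0332 0.0344]
200 c [ 0.5599 -0.3324] sz [0.106  0.1243] long heading -2.95 [277  50 119 134]
  depth z [0.0054 0.0332 0.0344]
```

View pics/w20.png

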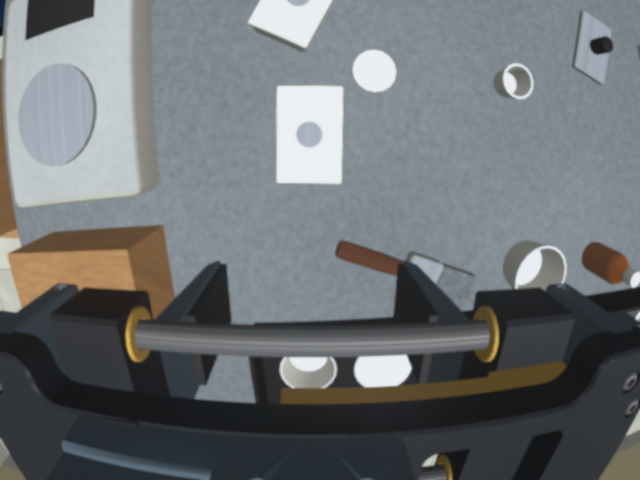

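```bash
sed -i 's/np.ones((21,21))/np.ones((3,3))/' box.py; python3 box.py .034 .5775 -.341; python3 -c "
from h import *
go([.576,-.3571,.0072],86.6)"
```

```text
net 0.6 [ 0.576  -0.3571] [0.0606 0.0887] 86.47
expect px [327.3 134.7]
165 c [ 0.5764 -0.3571] sz [0.0602 0.0905] long heading -2.9 [276  85  68 100]
  depth z [0.0323 0.0334 0.0344]
185 c [ 0.5761 -0.3573] sz [0.0596 0.0894] long heading -3.06 [276  85  67  99]
  depth z [0.0324 0.0334 0.0344]
200 c [ 0.5764 -0.3571] sz [0.0584 0.0887] long heading -2.86 [277  86  66  98]
  depth z [0.0324 0.0334 0.0344]
shift cm [ 7.94 -0.17 19.44] turn 1.1 n 6 q6 -2.05 t 23.6
```

Call:
servo_tool(plan=[[8.5,4,-0.15,3,0.7],[8.5,7.9,-0.15,6,0.7],[8.5,7.9,-0.15,9,0.7],[8.5,7.9,-0.15,12,0.7],[8.5,7.9,-0.15,13.5,0.7],[8.5,7.9,-0.15,13.5,0.7]])

```text
time: 24.1
position: [0.5732, -0.3556, 0.0617]
tool_rot: [-0.003, 0.027, 1.0, 0.002]
ft_force: [-1.5, 0.2, -0.1]
width: 0.934
```

```bash
python3 -c "
from h import *
go([.5763,-.3572,.0072],87)"
```

```text
shift cm [-0.35 -0.16  5.45] turn -0.1 n 2 q6 -2.09 t 24.1
```

Call:
servo_tool(plan=[[8.5,0,-0.05,2,0],[8.5,0,-0.05,4,0],[8.5,0,-0.05,5.4,0],[8.5,0,-0.05,5.4,0],[8.5,0,-0.05,5.4,0]])

```text
time: 24.52
position: [0.5764, -0.3583, 0.0121]
tool_rot: [0.001, 0.027, 1.0, -0.0]
ft_force: [0.2, -0.4, 0.5]
width: 0.933
```

```bash
python3 w.py w21; python3 -c "
from h import *
go([.5763,-.3572,.0072],87)"
```

```text
[ 0.5764 -0.3583  0.0121] 86.93 [ 1.5e-03 -8.0e-04 -1.0e+00] q [-0.57  0.64  1.56  0.    0.94 -2.09] F [ 0.25 -0.44  0.53] w 0.933 t 24.5
shift cm [0.06 0.16 0.56] turn -0.1 n 1 q6 -2.09 t 24.6
```

View pics/w21.png

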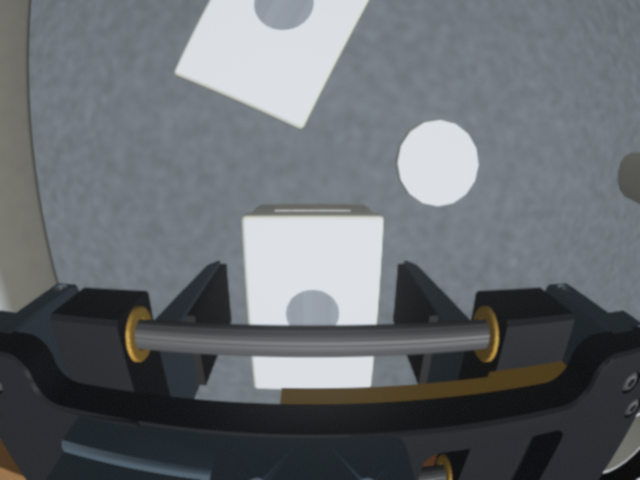

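Call:
servo_tool(plan=[[7.5,0,0.1,0.5,0],[7,0,0.1,0.5,0],[7,0,0.1,0.5,0],[7,0,0.1,0.5,0]])

```text
time: 24.9
position: [0.5756, -0.3576, 0.0063]
tool_rot: [0.0, 0.027, 1.0, -0.0]
ft_force: [-1.1, -0.3, -0.5]
width: 0.768
```

```bash
python3 w.py w22; python3 -c "
from h import *
go([.5763,-.3572,.0072],87)"
```

```text
[ 0.5756 -0.3576  0.0063] 86.88 [ 8.e-04 -5.e-04 -1.e+00] q [-0.57  0.65  1.56  0.    0.93 -2.09] F [-1.05 -0.29 -0.49] w 0.768 t 24.9
shift cm [-0.07  0.05 -0.1 ] turn -0.1 n 1 q6 -2.09 t 24.9
```

View pics/w22.png

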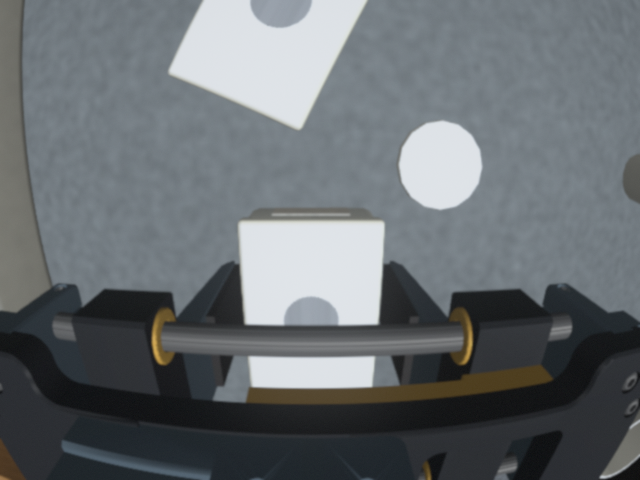

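Call:
servo_tool(plan=[[5.5,-0.05,0,-0.05,0],[5.5,-0.05,0,-0.05,0],[5.5,-0.05,0,-0.05,0],[5.5,-0.05,0,-0.05,0],[5.5,0,0,-3,0],[5.5,0,0,-7,0],[5.5,0,0,-11,0],[5.5,0,0,-15,0],[5.5,0,0,-19,0],[5.5,0,0,-23,0],[5.5,0,0,-27,0],[5.5,0,0,-28,0]], newtons=30)

```text
time: 25.95
position: [0.5771, -0.3587, 0.2936]
tool_rot: [0.005, 0.027, 1.0, -0.003]
ft_force: [-0.0, -1.0, -0.4]
width: 0.655
```

```bash
python3 -c "
from h import *
go([.5095,.1728,.28],100)"
```

```text
shift cm [ 9.66 52.71  0.93] turn -13.1 n 13 q6 -2.09 t 25.9
```

Call:
servo_tool(plan=[[5.5,8,46,0,-12],[5.5,8,46,0,-12],[5.5,8,46,0,-12],[5.5,8,46,0,-12],[5.5,8,46,0,-12],[5.5,8,46,0,-12],[5.5,8,46,0,-12],[5.5,8,46,0,-12],[5.5,8,46,0,-12],[5.5,8,46,0,-12],[5.5,8,46,0,-12],[5.5,8,46,0,-12]])

```text
time: 26.95
position: [0.5189, 0.1116, 0.2849]
tool_rot: [-0.001, -0.08, 0.997, 0.002]
ft_force: [0.6, 0.5, -0.9]
width: 0.656
```

```bash
python3 -c "
from h import *
go([.5095,.1728,.25],100)"
```

```text
shift cm [-0.05  6.18  3.51] turn -0.8 n 2 q6 -1.54 t 26.9
```

Call:
servo_tool(plan=[[5.5,0,3,1,-0.8],[5.5,0,6.1,2,-0.8],[5.5,0,6.1,3.5,-0.8],[5.5,0,6.1,3.5,-0.8],[5.5,0,6.1,3.5,-0.8],[5.5,0,6.1,3.5,-0.8]])

```text
time: 27.45
position: [0.5115, 0.1656, 0.251]
tool_rot: [0.0, -0.084, 0.996, -0.0]
ft_force: [0.3, -0.8, -1.1]
width: 0.66
```

```bash
python3 w.py w23; python3 -c "
from h import *
go([.5095,.1728,.2064],100)"
```

```text
[0.5115 0.1656 0.251 ] 99.63 [ 4.e-04 -3.e-04 -1.e+00] q [ 0.29  0.24  1.58 -0.    1.32 -1.45] F [ 0.35 -0.79 -1.12] w 0.66 t 27.4
shift cm [0.1  0.75 4.5 ] turn -0.4 n 2 q6 -1.45 t 27.5
```

View pics/w23.png

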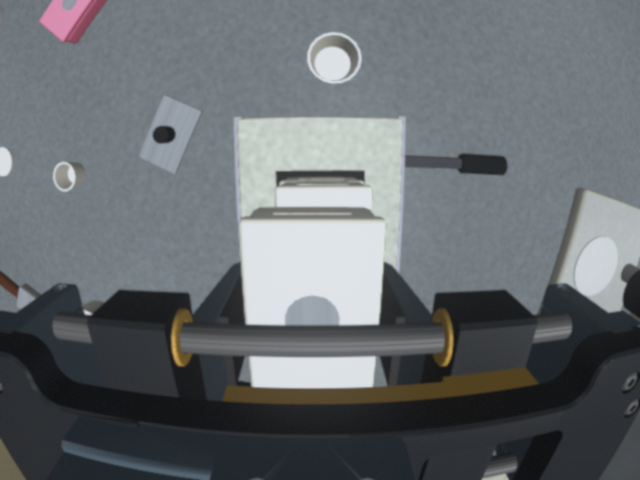

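```bash
cat > edge.py <<'E'
import cv2,sys,numpy as np
for n in sys.argv[1:]:
    g=cv2.cvtColor(cv2.imread(f'pics/{n}.png'),cv2.COLOR_BGR2GRAY).astype(float)
    out=[]
    for a,b in ((262,285),(340,363)):
        col=cv2.GaussianBlur(g[:, a:b].mean(1)[:,None],(1,5),0).ravel(); dv=np.diff(col)[206:228]; out.append(206+int(np.argmax(dv)))
        i=np.argmax(dv); s=dv[max(0,i-2):i+3]; out[-1]=206+np.sum(np.arange(max(0,i-2),max(0,i-2)+len(s))*s)/s.sum()
    row=cv2.GaussianBlur(g[232:255].mean(0)[None],(5,1),0).ravel(); dh=np.diff(row)
    print(n,np.round(out,2),'L',232+np.argmax(dh[232:262]),'R',365+np.argmin(dh[365:395]))
E
python3 edge.py w9 w10 w11 w12 w15 w16 w17 w18 w21 w22 w23
```

```text
w9 [217.21 217.3 ] L 238 R 381
w10 [214.94 214.95] L 240 R 383
w11 [214.97 214.98] L 242 R 382
w12 [214.96 214.96] L 242 R 382
w15 [217.9 218. ] L 238 R 382
w16 [214.22 214.22] L 242 R 382
w17 [214.22 214.23] L 242 R 382
w18 [214.22 214.23] L 242 R 382
w21 [215.04 215.05] L 243 R 381
w22 [219.8  219.32] L 238 R 383
w23 [218.84 218.85] L 239 R 383
```

```bash
cat > held.py <<'E'
from h import *
f=np.load('w.npz'); c=imaging.camera_params('wrist'); c['camera_from_world']=f['T']
vv,uu=np.mgrid[224:285:2,255:372:2]; W=withdepth(c,np.stack([uu.ravel(),vv.ravel()],1),f['d'],True)
B=(W-f['p'])@f['Rt']*1000; m=abs(B[:,2]-np.median(B[:,2]))<6
A=np.c_[B[m][:,:2],np.ones(m.sum())]; co=np.linalg.lstsq(A,B[m][:,2],rcond=None)[0]
print('top z in tool mm (neg=behind TCP)',np.percentile(B[:,2],[10,50,90]).round(2),'slope',co.round(4))
E
python3 held.py
```

```text
top z in tool mm (neg=behind TCP) [-27.87 -27.11 -26.37] slope [-3.40000e-03  4.00000e-04 -2.70032e+01]
```

```bash
cat > edgew.py <<'E'
from h import *
import sys
r=float(sys.argv[1]); zt=float(sys.argv[2])
f=np.load('w.npz'); c=imaging.camera_params('wrist'); c['camera_from_world']=f['T']
for u in (275,350):
    b=onplane(c,[[u,r]],f['p'][2]+zt,True)[0]; print(((b-f['p'])@f['Rt']*1000).round(2))
E
python3 edgew.py 219.3 .027
```

```text
[ 44.81 -14.28 -27.01]
[ 44.79  15.5  -27.02]
```

Call:
servo_tool(plan=[[5.5,0.1,0.4,1,-0.4],[5.5,0.1,0.7,2.5,-0.4],[5.5,0.1,0.72,3.6,-0.4],[5.5,0.1,0.72,3.6,-0.4],[5.5,0.1,0.72,3.6,-0.4],[5.5,0.1,0.72,3.6,-0.4]])

```text
time: 28.0
position: [0.5094, 0.1732, 0.2154]
tool_rot: [0.001, -0.088, 0.996, 0.0]
ft_force: [-0.1, 0.5, -1.0]
width: 0.66
```

```bash
python3 w.py w24; python3 held.py; python3 edge.py w24; python3 -c "
from h import *
go([.5095,.1728,.2062],100)"
```

```text
[0.5094 0.1732 0.2154] 100.05 [ 1.3e-03  5.0e-04 -1.0e+00] q [ 0.31  0.26  1.65  0.    1.23 -1.44] F [-0.1   0.54 -0.99] w 0.66 t 28.0
top z in tool mm (neg=behind TCP) [-27.81 -27.06 -26.31] slope [-2.90000e-03 -2.30000e-03 -2.69777e+01]
w24 [218.84 218.86] L 241 R 383
shift cm [ 0.01 -0.05  0.94] turn 0.1 n 1 q6 -1.44 t 28.1
```

View pics/w24.png

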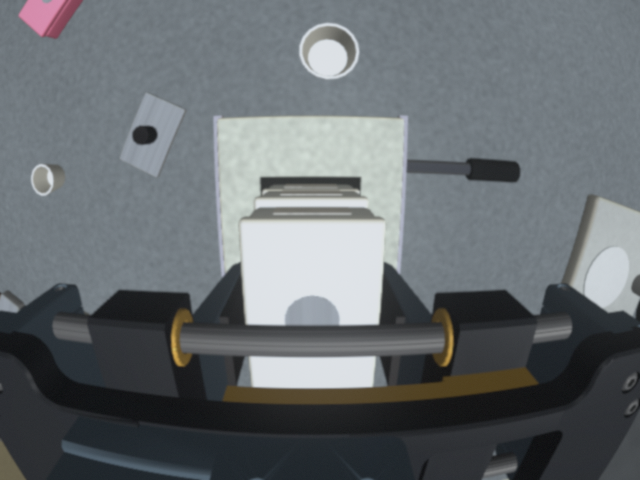

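Call:
servo_tool(plan=[[5.5,0,-0.04,0.4,0],[5.5,0,-0.04,0.8,0],[5.5,0,-0.04,0.9,0],[5.5,0,-0.04,0.9,0],[5.5,0,-0.04,0.9,0]])

```text
time: 28.47
position: [0.509, 0.173, 0.2057]
tool_rot: [-0.0, -0.088, 0.996, 0.0]
ft_force: [-0.4, -0.8, -1.2]
width: 0.659
```

```bash
python3 w.py w25; python3 held.py;  python3 -c "
from h import *
go([.5095,.1728,.2062],100)"
```

```text
[0.509  0.173  0.2057] 100.08 [-1.e-04  0.e+00 -1.e+00] q [ 0.31  0.27  1.66  0.    1.21 -1.44] F [-0.37 -0.8  -1.22] w 0.659 t 28.5
top z in tool mm (neg=behind TCP) [-27.81 -27.03 -26.29] slope [-2.30000e-03 -1.20000e-03 -2.69715e+01]
shift cm [-0.04 -0.03 -0.04] turn 0.1 n 1 q6 -1.44 t 28.5
```

Call:
servo_tool(plan=[[5.5,-0.03,-0.02,0.1,0],[5.5,-0.03,-0.02,0.15,0],[5.5,-0.03,-0.02,0.15,0]])

```text
time: 28.77
position: [0.5094, 0.1729, 0.205]
tool_rot: [0.0, -0.088, 0.996, 0.0]
ft_force: [-2.0, 0.3, 4.7]
width: 0.656
```

```bash
python3 w.py w25b; python3 held.py
```

```text
[0.5094 0.1729 0.205 ] 100.08 [ 9.e-04  4.e-04 -1.e+00] q [ 0.31  0.27  1.66  0.    1.21 -1.44] F [-1.96  0.35  4.75] w 0.656 t 28.8
top z in tool mm (neg=behind TCP) [-27.87 -27.09 -26.38] slope [ 6.00000e-04 -8.00000e-04 -2.71211e+01]
```

Call:
servo_tool(plan=[[5.5,0,0,-0.05,0],[6.5,0,0,-0.05,0],[7.5,0,0,-0.05,0],[7.5,0,0,-0.05,0],[7.5,0,0,-3,0],[7.5,0,0,-7,0],[7.5,-4,0,-9,0],[7.5,-8,0,-9,0],[7.5,-8,0,-9,0],[7.5,-8,0,-9,0]])

```text
time: 29.65
position: [0.5896, 0.187, 0.2925]
tool_rot: [-0.001, -0.088, 0.996, -0.0]
ft_force: [-0.8, 0.0, 0.4]
width: 0.822
```

```bash
python3 w.py w26; python3 col.py .233;  python3 -c "
from h import *
pic,d=imaging.grab_frame('scene'); cv2.imwrite('pics/s26.png',cv2.resize(pic[200:380,330:570],None,fx=3,fy=3))
go([.5124,-.3988,.2],61.9)"
```

```text
[0.5896 0.187  0.2925] 100.05 [-1.9e-03 -5.0e-04 -1.0e+00] q [ 0.29  0.36  1.31  0.    1.47 -1.46] F [-0.83  0.01  0.44] w 0.822 t 29.6
depth top: c [0.5095 0.1733] sz [0.0887 0.0598] heading 10.04 z 0.232
net 0.62 [0.5097 0.1732] [0.0898 0.0609] 10.53
shift cm [ 17.59 -56.33   9.4 ] turn 38.2 n 15 q6 -1.46 t 29.8
```

View pics/w26.png

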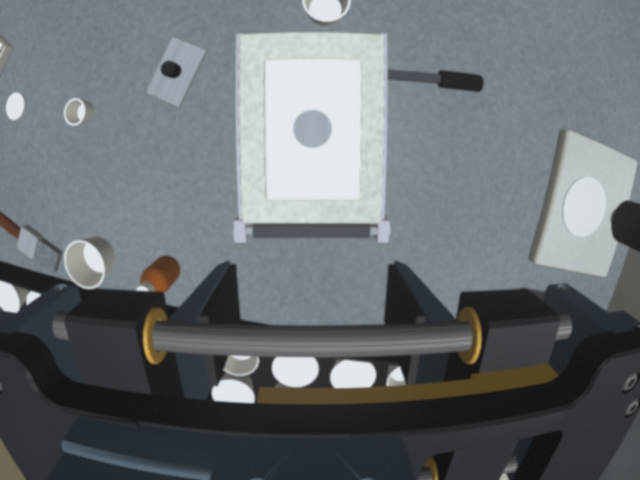

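View pics/s26.png

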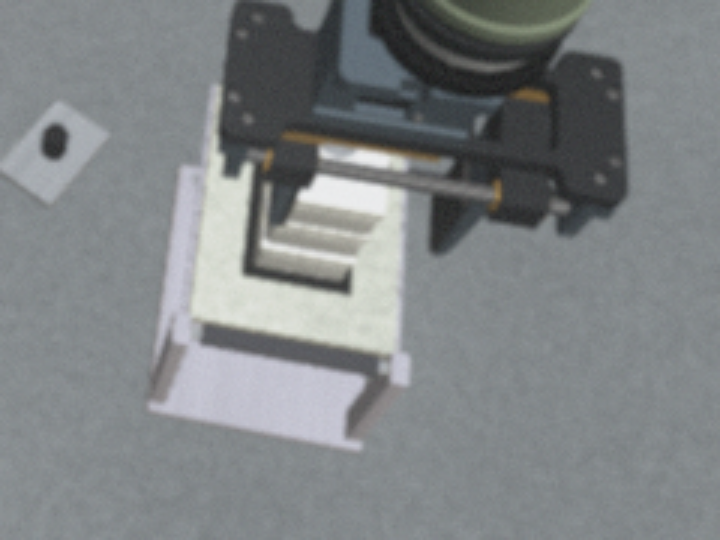

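Call:
servo_tool(plan=[[8.5,5,-16,0,20],[8.5,5,-16,0,20],[8.5,5,-16,0,20],[8.5,15,-50,7,38],[8.5,15,-50,7,38],[8.5,15,-50,7,38],[8.5,15,-50,7,38],[8.5,15,-50,7,38],[8.5,15,-50,7,38],[8.5,15,-50,7,38],[8.5,15,-50,7,38],[8.5,15,-50,7,38]])

```text
time: 30.8
position: [0.5294, -0.3053, 0.2294]
tool_rot: [0.0, 0.241, 0.97, 0.0]
ft_force: [0.3, -0.4, 0.9]
width: 0.935
```

```bash
python3 -c "
from h import *
go([.5124,-.3988,.2],61.9)"
```

```text
shift cm [-2.88 -9.06  2.94] turn 0.2 n 3 q6 -1.63 t 30.8
```

Call:
servo_tool(plan=[[8.5,-2.9,-9.1,2.9,0],[8.5,-2.9,-9.1,2.9,0],[8.5,-2.9,-9.1,2.9,0],[8.5,-2.9,-9.1,2.9,0],[8.5,-2.9,-9.1,2.9,0],[8.5,-2.9,-9.1,2.9,0]])

```text
time: 31.3
position: [0.5141, -0.3967, 0.2009]
tool_rot: [0.0, 0.241, 0.971, 0.0]
ft_force: [-0.6, -0.1, 0.9]
width: 0.931
```

```bash
python3 w.py w27; python3 box.py .034 .458 -.349
```

```text
[ 0.5141 -0.3967  0.2009] 62.12 [ 9.e-04  5.e-04 -1.e+00] q [-0.68  0.45  1.4   0.    1.29 -1.76] F [-0.6  -0.06  0.91] w 0.931 t 31.3
net 0.77 [ 0.4429 -0.3619] [0.0599 0.0894] 61.49
expect px [328.9 140.8]
165 c [ 0.4426 -0.3615] sz [0.0602 0.09  ] long heading -29.36 [275  83  69 100]
  depth z [0.0323 0.0334 0.0345]
185 c [ 0.4428 -0.3615] sz [0.0594 0.0891] long heading -29.32 [275  84  68  98]
  depth z [0.0324 0.0334 0.0345]
200 c [ 0.4426 -0.3616] sz [0.0585 0.0881] long heading -29.38 [276  84  67  98]
  depth z [0.0324 0.0334 0.0345]
```

View pics/w27.png

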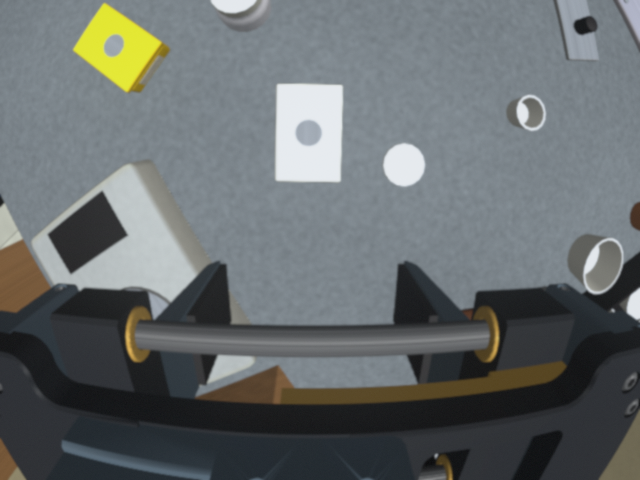

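```bash
python3 -c "
from h import *
go([.4427,-.3615,.0072],60.6)"
```

```text
shift cm [ 8.02 -0.26 19.39] turn 1.6 n 6 q6 -1.76 t 31.4
```

Call:
servo_tool(plan=[[8,4,-0.25,3,1.6],[8,8,-0.25,6,1.6],[8,8,-0.25,9,1.6],[7.5,8,-0.25,12,1.6],[7.5,8,-0.25,14,1.6],[7.5,8,-0.25,14,1.6],[7.5,8,-0.25,14,1.6],[7.5,8,-0.25,14,1.6]])

```text
time: 32.07
position: [0.4437, -0.3632, 0.0619]
tool_rot: [0.002, 0.254, 0.967, -0.001]
ft_force: [-0.4, -0.2, 0.4]
width: 0.821
```

```bash
python3 -c "
from h import *
go([.4427,-.3615,.0072],60.6)"
```

```text
shift cm [0.19 0.1  5.47] turn -0.1 n 2 q6 -1.76 t 32.1
```

Call:
servo_tool(plan=[[7.5,0.1,0.08,2,0],[7.5,0.1,0.08,4,0],[7.5,0.1,0.08,5.3,0],[7.5,0.1,0.08,5.4,0],[7.5,0.1,0.08,5.4,0],[7.5,0.1,0.08,5.4,0]])

```text
time: 32.57
position: [0.443, -0.3626, 0.0078]
tool_rot: [0.002, 0.255, 0.967, -0.001]
ft_force: [0.3, -0.1, -0.2]
width: 0.821
```

```bash
python3 w.py w28; python3 held.py; python3 edge.py w28; python3 edgew.py 218.5 .0268; python3 -c "
from h import *
go([.4427,-.3615,.0072],60.6)"
```

```text
[ 0.443  -0.3626  0.0078] 60.49 [ 0.0027 -0.0022 -1.    ] q [-0.71  0.52  1.83  0.    0.79 -1.76] F [ 0.31 -0.11 -0.19] w 0.821 t 32.6
top z in tool mm (neg=behind TCP) [-26.45 -25.7  -24.98] slope [-5.80000e-03 -1.80000e-03 -2.55314e+01]
w28 [216.77 216.  ] L 239 R 382
[ 45.32 -14.33 -26.95]
[ 45.3   15.44 -26.96]
shift cm [0.07 0.09 0.06] turn -0.1 n 1 q6 -1.76 t 32.6
```

View pics/w28.png

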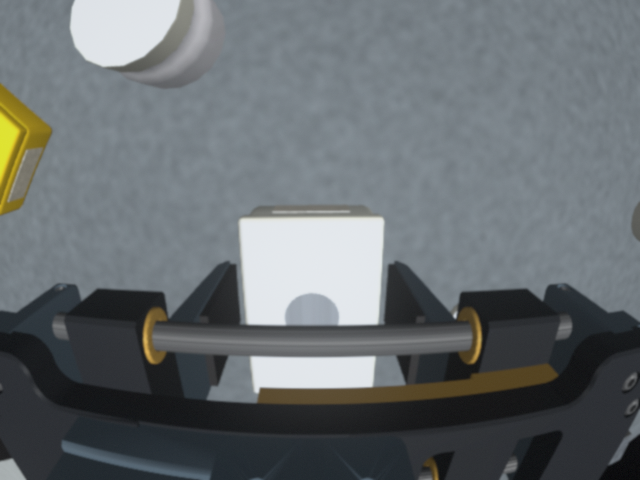

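Call:
servo_tool(plan=[[7,0.08,0.04,0.04,0],[7,0.08,0.04,0.04,0],[5.5,0.08,0.04,0.04,0],[5.5,0.08,0.04,0.04,0],[5.5,0.08,0.04,0.04,0],[5.5,0.08,0.04,0.04,0],[5.5,0.08,0.04,-1,0],[5.5,0.08,0.04,-3,0],[5.5,0.08,0.04,-7,0],[5.5,0.08,0.04,-11,0],[5.5,0.08,0.04,-15,0],[5.5,0.08,0.04,-19,0]], newtons=35)

```text
time: 33.62
position: [0.4406, -0.3605, 0.1982]
tool_rot: [-0.0, 0.255, 0.967, 0.0]
ft_force: [0.4, -0.4, -1.3]
width: 0.656
```

Call:
servo_tool(plan=[[5.5,0,0,-4,0],[5.5,0,0,-8,0],[5.5,0,0,-10,0],[5.5,0,0,-10,0],[5.5,0,0,-10,0]])

```text
time: 34.03
position: [0.4411, -0.3609, 0.2971]
tool_rot: [0.001, 0.255, 0.967, -0.0]
ft_force: [-0.3, -0.1, -1.0]
width: 0.655
```

```bash
python3 w.py w29; python3 held.py; python3 edge.py w29; python3 -c "
from h import *
go([.5095,.1730,.30],100)"
```

```text
[ 0.4411 -0.3609  0.2971] 60.47 [ 0.0016 -0.0011 -1.    ] q [-0.71  0.27  1.43  0.    1.44 -1.76] F [-0.3  -0.09 -0.97] w 0.655 t 34.0
top z in tool mm (neg=behind TCP) [-28.17 -27.4  -26.53] slope [ 6.50000e-03  1.40000e-03 -2.75563e+01]
w29 [222.91 222.82] L 239 R 384
shift cm [20.29 49.81 -0.42] turn -39.5 n 13 q6 -1.76 t 34.1
```

```bash
python3 edgew.py 223.3 .0274
```

```text
[ 43.49 -14.33 -27.48]
[ 43.46  15.43 -27.49]
```

View pics/w29.png

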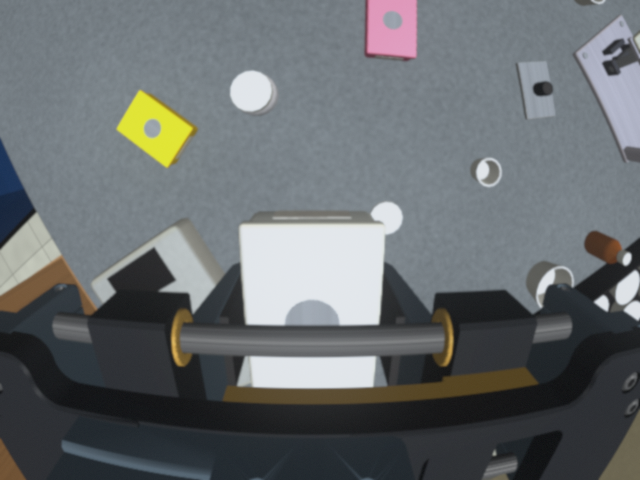

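Call:
servo_tool(plan=[[5.5,18,44,0,-38],[5.5,18,44,0,-38],[5.5,18,44,0,-38],[5.5,18,44,0,-38],[5.5,18,44,0,-38],[5.5,18,44,0,-38],[5.5,18,44,0,-38],[5.5,18,44,0,-38],[5.5,18,44,0,-38],[5.5,18,44,0,-38],[5.5,18,44,0,-38],[5.5,18,44,0,-38]])

```text
time: 35.08
position: [0.5002, 0.1151, 0.2933]
tool_rot: [-0.003, -0.076, 0.997, 0.001]
ft_force: [-0.6, -0.9, -0.7]
width: 0.652
```

Call:
servo_tool(plan=[[5.5,0,0,0,0],[5.5,0,0,0,0],[5.5,0,0,0,0]])

```text
time: 35.33
position: [0.5005, 0.1097, 0.2946]
tool_rot: [-0.002, -0.074, 0.997, -0.001]
ft_force: [0.0, -0.4, -1.2]
width: 0.657
```

```bash
python3 -c "
from h import *
go([.5095,.1730,.28],100)"
```

```text
shift cm [-1.82  6.13  1.45] turn -1.5 n 2 q6 -1.52 t 35.3
```

Call:
servo_tool(plan=[[5.5,-1.7,4,0.5,-1.5],[5.5,-1.7,6.1,1,-1.5],[5.5,-1.7,6.1,1.5,-1.5],[5.5,-1.7,6.1,1.5,-1.5],[5.5,-1.7,6.1,1.5,-1.5],[5.5,-1.7,6.1,1.5,-1.5]])

```text
time: 35.83
position: [0.5092, 0.1718, 0.2813]
tool_rot: [0.0, -0.086, 0.996, -0.0]
ft_force: [-1.5, -0.1, -1.3]
width: 0.656
```

```bash
python3 w.py w30; python3 held.py; python3 edge.py w30; python3 edgew.py 223.3 .0274; python3 -c "
from h import *
go([.508,.1727,.2385],100)"
```

```text
[0.5092 0.1718 0.2813] 99.86 [ 1.e-04 -5.e-04 -1.e+00] q [ 0.3   0.22  1.53 -0.    1.39 -1.44] F [-1.55 -0.11 -1.3 ] w 0.656 t 35.8
top z in tool mm (neg=behind TCP) [-28.22 -27.44 -26.59] slope [ 5.30000e-03 -1.00000e-04 -2.75893e+01]
w30 [223.13 223.03] L 239 R 384
[ 43.26 -14.31 -27.39]
[ 43.24  15.47 -27.41]
shift cm [0.12 0.09 4.3 ] turn -0.1 n 2 q6 -1.44 t 35.9
```

View pics/w30.png

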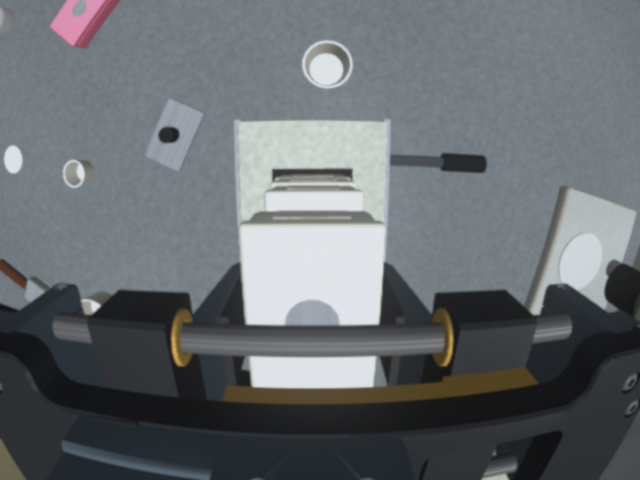

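Call:
servo_tool(plan=[[5.5,0.12,0.08,1,-0.1],[5.5,0.12,0.08,2.2,-0.1],[5.5,0.12,0.08,3.3,-0.1],[5.5,0.12,0.08,3.7,-0.1],[5.5,0.12,0.08,3.7,-0.1],[5.5,0.12,0.08,3.7,-0.1],[5.5,0.12,0.08,3.7,-0.1]])

```text
time: 36.47
position: [0.5082, 0.174, 0.2448]
tool_rot: [0.001, -0.088, 0.996, 0.0]
ft_force: [-0.1, 1.3, -1.1]
width: 0.656
```

```bash
python3 w.py w31; python3 held.py; python3 edge.py w31;  python3 -c "
from h import *
go([.508,.1727,.2385],100)"
```

```text
[0.5082 0.174  0.2448] 100.07 [ 1.3e-03  5.0e-04 -1.0e+00] q [ 0.31  0.24  1.6   0.    1.3  -1.44] F [-0.14  1.25 -1.13] w 0.656 t 36.5
top z in tool mm (neg=behind TCP) [-28.19 -27.37 -26.57] slope [ 8.30000e-03 -6.00000e-04 -2.76167e+01]
w31 [223.13 223.03] L 241 R 391
shift cm [ 0.05 -0.13  0.63] turn 0.1 n 1 q6 -1.44 t 36.5
```

View pics/w31.png

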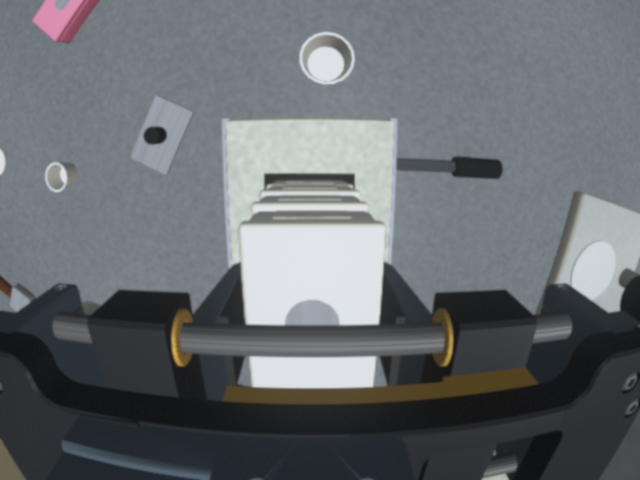

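Call:
servo_tool(plan=[[5.5,0.04,-0.1,0.3,0],[5.5,0.04,-0.1,0.55,0],[5.5,0.04,-0.1,0.55,0],[5.5,0.04,-0.1,0.55,0],[5.5,0.04,-0.1,0.55,0]])

```text
time: 36.93
position: [0.5077, 0.173, 0.2387]
tool_rot: [0.0, -0.088, 0.996, 0.0]
ft_force: [-0.7, -0.1, -0.0]
width: 0.657
```

```bash
python3 -c "
from h import *
go([.508,.1727,.2385],100); print(tool()[2]['ft_force'],tool()[0])"
```

```text
shift cm [-0.03 -0.03  0.02] turn 0.1 n 1 q6 -1.44 t 36.9
[-0.68607157 -0.06962461 -0.04095337] [0.50767691 0.17295651 0.23866358]
```

Call:
servo_tool(plan=[[5.5,-0.03,-0.02,0.06,0],[5.5,-0.03,-0.02,0.1,0],[5.5,-0.03,-0.02,0.1,0]])

```text
time: 37.18
position: [0.5078, 0.1729, 0.2386]
tool_rot: [0.0, -0.088, 0.996, 0.0]
ft_force: [-2.7, -0.2, 4.9]
width: 0.656
```

```bash
python3 w.py w32; python3 held.py; python3 -c "
from h import *
go([.508,.1727,.2385],100)"
```

```text
[0.5078 0.1729 0.2386] 100.08 [ 4.e-04  5.e-04 -1.e+00] q [ 0.31  0.24  1.61  0.    1.29 -1.44] F [-2.7  -0.19  4.94] w 0.656 t 37.2
top z in tool mm (neg=behind TCP) [-28.21 -27.42 -26.57] slope [ 7.70000e-03 -7.00000e-04 -2.76399e+01]
shift cm [-0.02 -0.03  0.01] turn 0.1 n 1 q6 -1.44 t 37.2
```

Contact made (4.9 N). Release and look.

Call:
servo_tool(plan=[[5.5,0,0,-0.05,0],[6.5,0,0,-0.05,0],[7.5,0,0,-0.05,0],[7.5,0,0,-0.05,0],[7.5,0,0,-3,0],[7.5,0,0,-7,0],[7.5,-4,0,-9,0],[7.5,-8,0,-9,0],[7.5,-8,0,-9,0],[7.5,-8,0,-9,0]])

```text
time: 38.07
position: [0.5884, 0.187, 0.3256]
tool_rot: [-0.001, -0.088, 0.996, -0.0]
ft_force: [-0.2, -0.1, -0.0]
width: 0.822
```

```bash
python3 w.py w33; python3 col.py .267
python3 - <<'E'
from quad import *
for cam in ['top','scene']:
    pic,d=imaging.grab_frame(cam); c=imaging.camera_params(cam)
    if cam=='scene': cv2.imwrite('pics/s33.png',cv2.resize(pic[180:380,300:570],None,fx=2.8,fy=2.8))
    for m in silhouettes('plate',cam)[:2]:
        r=fitquad(m['mask'],c,.008,False); print(cam,round(m['conf'],2),np.round(r[0],4),np.round(r[1],4),round(r[2],2))
E
```

```text
[0.5884 0.187  0.3256] 100.05 [-2.2e-03 -7.0e-04 -1.0e+00] q [ 0.29  0.35  1.25  0.    1.55 -1.46] F [-0.18 -0.1  -0.05] w 0.822 t 38.1
depth top: c [0.5095 0.1736] sz [0.0886 0.0597] heading 10.18 z 0.266
net 0.85 [0.5099 0.1737] [0.089  0.0598] 10.38
top 0.61 [ 0.4572 -0.0123] [0.0548 0.0819] 72.86
scene 0.59 [0.3616 0.3354] [0.0221 0.0439] 14.19
scene 0.58 [ 0.4559 -0.012 ] [0.0558 0.085 ] 71.73
```

View pics/w33.png

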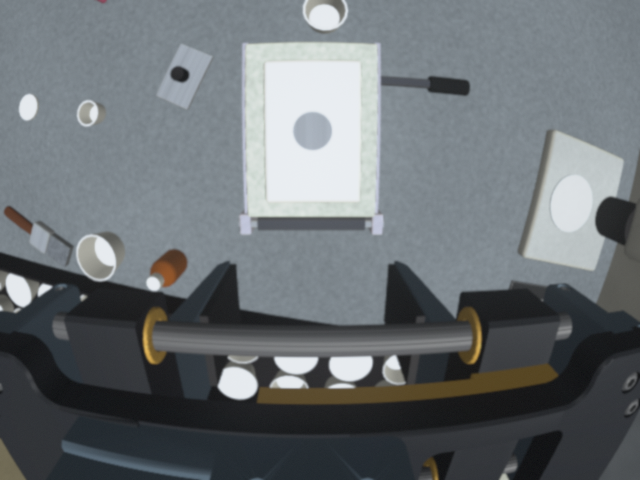

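```bash
python3 -c "
from h import *
go([.5335,-.0357,.2],72.9)"
```

```text
shift cm [  9.05 -20.98  12.81] turn 27.2 n 7 q6 -1.46 t 38.4
```

Call:
servo_tool(plan=[[7.5,0,-4,0,7],[7.5,2,-8,0,14],[7.5,4,-12,0,21],[7.5,6,-16,1,27.2],[7.5,9,-21,4,27.2],[7.5,9,-21,8,27.2],[7.5,9,-21,12,27.2],[7.5,9,-21,12.8,27.2],[7.5,9,-21,12.8,27.2],[7.5,9,-21,12.8,27.2],[7.5,9,-21,12.8,27.2]])

```text
time: 39.28
position: [0.5361, -0.0354, 0.2018]
tool_rot: [0.002, 0.149, 0.989, 0.0]
ft_force: [-0.4, 0.2, 0.9]
width: 0.826
```

```bash
python3 w.py w34 plate
python3 - <<'E'
from quad import *
f=np.load('w.npz'); c=imaging.camera_params('wrist'); c['camera_from_world']=f['T']
for m in silhouettes('plate','wrist')[:2]:
    r=fitquad(m['mask'],c,.008,True); print(round(m['conf'],2),np.round(r[0],4),np.round(r[1],4),round(r[2],2))
px=proj(c,[[.457,-.0122,.034]],True)[0]; print(px)
g=f['pic'].max(2); x,y=px.astype(int); m=np.zeros(g.shape,np.uint8); m[y-40:y+40,x-40:x+40]=(g<70)[y-40:y+40,x-40:x+40]
n,l,st,ce=cv2.connectedComponentsWithStats(m); i=1+np.argmax(st[1:,4]); print(st[i],ce[i].round(1)); print('knob centroid on z.03',onplane(c,[ce[i]],.03,True)[0].round(4))
E
```

```text
[ 0.5361 -0.0354  0.2018] 72.91 [ 4.e-03 -1.e-04 -1.e+00] q [-0.09  0.27  1.67  0.    1.2  -1.36] F [-0.41  0.21  0.86] w 0.826 t 39.3
plate pt 0.91 [311.9 128.3]
plate mask 0.71 [287.1  89.1 339.3 171. ]
plate mask 0.28 [268.5 357.4 326.5 388.6]
0.71 [ 0.4573 -0.0118] [0.0515 0.0787] 72.96
0.28 [ 0.7184 -0.1088] [0.069  0.0463] 73.08
[309.82192504 128.4350084 ]
[301 120  19  18 267] [310.3 128.2]
knob centroid on z.03 [ 0.4569 -0.0118  0.03  ]
```

View pics/w34.png

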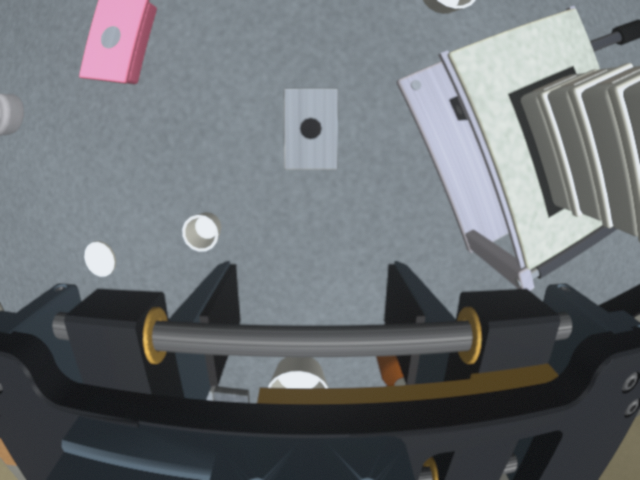

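```bash
python3 -c "
from h import *
go([.4572,-.0118,.06],73)"
```

```text
shift cm [ 8.28 -0.08 14.11] turn -0.1 n 4 q6 -1.36 t 39.5
```

Call:
servo_tool(plan=[[5,4,-0.08,4,0],[5,8,-0.08,8,0],[5,8.1,-0.08,11,0],[5,8.1,-0.08,14,0],[5,8.1,-0.08,14,0],[5,8.1,-0.08,14,0],[5,8.1,-0.08,14,0],[5,8.1,-0.08,14,0]])

```text
time: 40.15
position: [0.4605, -0.0128, 0.0621]
tool_rot: [0.003, 0.149, 0.989, 0.0]
ft_force: [0.1, 0.5, 0.6]
width: 0.546
```

```bash
python3 w.py w35; python3 -c "
from h import *
go([.4572,-.0118,.012],73)"
```

```text
[ 0.4605 -0.0128  0.0621] 72.88 [ 6.2e-03 -3.0e-04 -1.0e+00] q [-0.05  0.3   2.04  0.    0.8  -1.32] F [0.14 0.46 0.57] w 0.546 t 40.1
shift cm [0.34 0.   4.99] turn -0.1 n 2 q6 -1.32 t 40.2
```

View pics/w35.png

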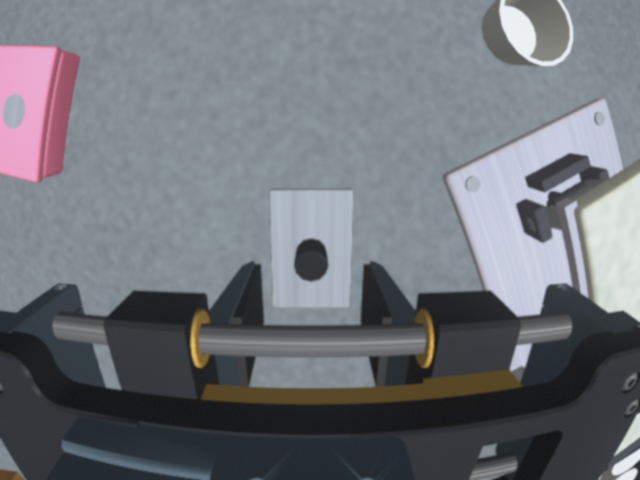

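Call:
servo_tool(plan=[[5,0.2,0,2,0],[5,0.2,0,4,0],[5,0.2,0,4.8,0],[5,0.2,0,4.8,0],[5,0.2,0,4.8,0],[5,0.2,0,4.8,0]])

```text
time: 40.7
position: [0.4566, -0.0121, 0.0127]
tool_rot: [0.001, 0.149, 0.989, 0.0]
ft_force: [0.1, -0.3, 0.8]
width: 0.549
```

```bash
python3 w.py w36; python3 -c "
from h import *
go([.4572,-.0118,.012],73)"
```

```text
[ 0.4566 -0.0121  0.0127] 72.87 [ 0.0025 -0.     -1.    ] q [-0.05  0.37  2.1   0.    0.67 -1.32] F [ 0.07 -0.28  0.83] w 0.549 t 40.7
shift cm [-0.06  0.05  0.07] turn -0.1 n 1 q6 -1.32 t 40.8
```

View pics/w36.png

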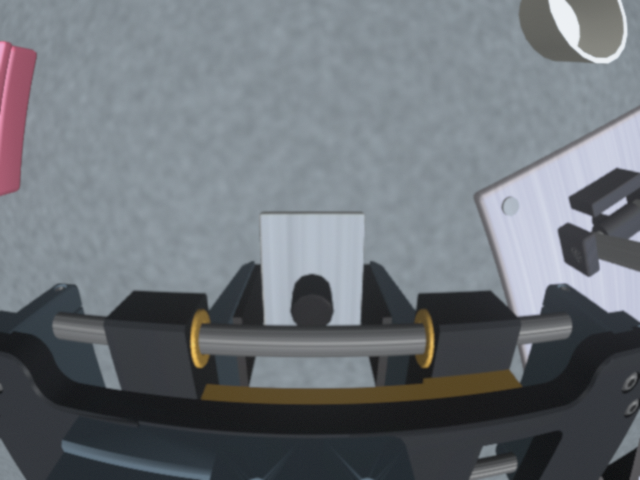

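Call:
servo_tool(plan=[[1.5,0,0.03,0.05,0],[1.5,0,0.03,0.05,0],[1.5,0,0.03,0.05,0],[1.5,0,0.03,0.05,0],[1.5,0,0.03,0.05,0],[1.5,0,0.03,0.05,0],[1.5,0,0.03,-1,0],[1.5,0,0.03,-3,0],[1.5,0,0.03,-6,0],[1.5,0,0.03,-9,0],[1.5,0,0.03,-13,0],[1.5,0,0.03,-17,0]], newtons=40)

```text
time: 41.75
position: [0.4539, -0.0116, 0.1822]
tool_rot: [-0.002, 0.149, 0.989, -0.0]
ft_force: [0.5, -0.5, -2.9]
width: 0.208
```

Call:
servo_tool(plan=[[1.5,0,0,-4,0],[1.5,0,0,-8,0],[1.5,0,0,-12,0],[1.5,0,0,-15,0],[1.5,0,0,-15,0],[1.5,0,0,-15,0]])

```text
time: 42.25
position: [0.4556, -0.0117, 0.3322]
tool_rot: [0.001, 0.149, 0.989, 0.0]
ft_force: [0.4, 0.1, -3.8]
width: 0.211
```

```bash
python3 w.py w37; python3 -c "
from h import *
go([.5095,.1733,.33],100)"
```

```text
[ 0.4556 -0.0117  0.3322] 72.88 [ 0.0022 -0.     -1.    ] q [-0.05  0.07  1.59  0.    1.48 -1.32] F [ 0.36  0.1  -3.81] w 0.211 t 42.2
shift cm [ 0.2  19.29  0.03] turn -27.1 n 5 q6 -1.32 t 42.3
```

View pics/w37.png

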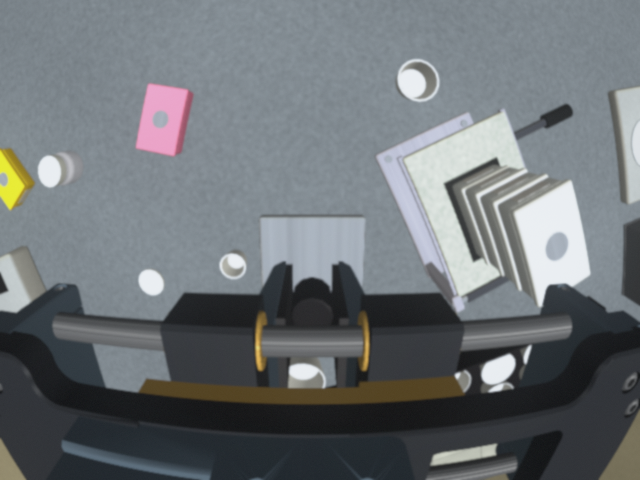

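Call:
servo_tool(plan=[[1.5,0.2,4,0,-6],[1.5,0.2,8,0,-12],[1.5,0.2,12,0,-18],[1.5,0.2,16,0,-24],[1.5,0.2,19.3,0,-27.1],[1.5,0.2,19.3,0,-27.1],[1.5,0.2,19.3,0,-27.1],[1.5,0.2,19.3,0,-27.1],[1.5,0.2,19.3,0,-27.1]])

```text
time: 43.05
position: [0.5096, 0.1721, 0.3304]
tool_rot: [-0.001, -0.086, 0.996, -0.001]
ft_force: [0.1, -0.0, -3.0]
width: 0.209
```

```bash
python3 w.py w38; python3 edgew.py 214.5 -.004; python3 -c "
from h import *
go([.5095,.1733,.30],100)
f=np.load('w.npz'); c=imaging.camera_params('wrist'); c['camera_from_world']=f['T']
vv,uu=np.mgrid[222:258:2,272:355:2]; W=withdepth(c,np.stack([uu.ravel(),vv.ravel()],1),f['d'],True)
B=(W-f['p'])@f['Rt']*1000; print(np.percentile(B[:,2],[10,50,90]).round(2))
A=np.c_[B[:,:2],np.ones(len(B))]; print(np.linalg.lstsq(A,B[:,2],rcond=None)[0].round(3))"
```

```text
[0.5096 0.1721 0.3304] 99.9 [-0.0026 -0.0013 -1.    ] q [ 0.3   0.21  1.43 -0.    1.51 -1.44] F [ 0.15 -0.05 -3.  ] w 0.209 t 43.0
[ 39.87 -17.37   4.12]
[39.85 18.76  4.09]
shift cm [-0.    0.13  3.09] turn -0.1 n 1 q6 -1.44 t 43.1
[2.99 3.78 4.6 ]
[-6.7400e-01  1.0000e-03  2.2015e+01]
```

View pics/w38.png

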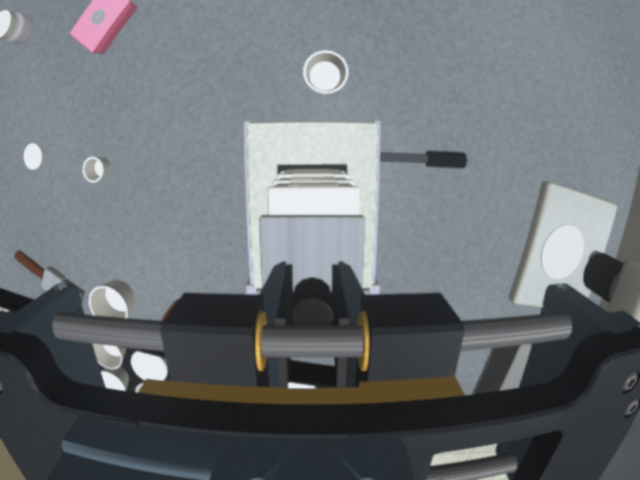

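Call:
servo_tool(plan=[[1.5,0,0.12,1.5,-0.1],[1.5,0,0.12,3,-0.1],[1.5,0,0.12,4.3,-0.1],[1.5,0,0.12,4.6,-0.1],[1.5,0,0.12,4.6,-0.1],[1.5,0,0.12,4.6,-0.1],[1.5,0,0.12,4.6,-0.1]])

```text
time: 43.68
position: [0.5106, 0.1743, 0.2868]
tool_rot: [0.001, -0.088, 0.996, 0.0]
ft_force: [-0.5, -0.5, -2.9]
width: 0.209
```

```bash
python3 w.py w39; python3 edgew.py 214.5 -.004; python3 -c "
from h import *
go([.5095,.1734,.278],100)"
```

```text
[0.5106 0.1743 0.2868] 100.04 [ 2.1e-03  8.0e-04 -1.0e+00] q [ 0.31  0.22  1.51  0.    1.4  -1.44] F [-0.51 -0.53 -2.89] w 0.209 t 43.7
[ 39.9  -17.39   3.91]
[39.86 18.7   3.92]
shift cm [ 0.13 -0.08  0.87] turn 0.1 n 1 q6 -1.44 t 43.7
```

View pics/w39.png

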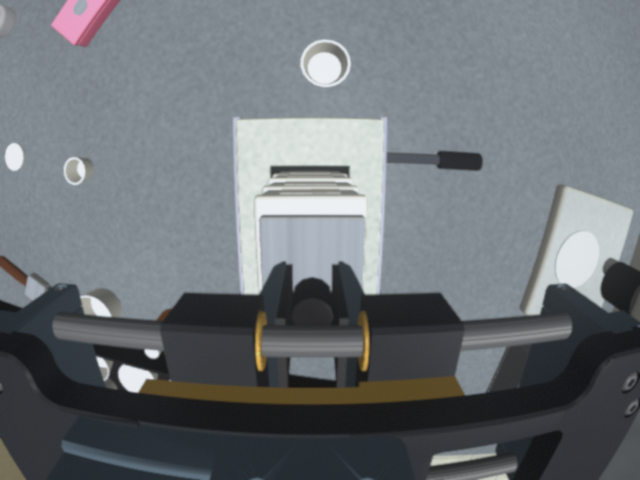

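Call:
servo_tool(plan=[[1.5,0.08,-0.06,0.4,0],[1.5,0.08,-0.06,0.75,0],[1.5,0.08,-0.06,0.8,0],[1.5,0.08,-0.06,0.8,0],[1.5,0.08,-0.06,0.8,0],[1.5,0.08,-0.06,0.8,0]])

```text
time: 44.23
position: [0.5094, 0.1737, 0.2778]
tool_rot: [0.0, -0.088, 0.996, -0.0]
ft_force: [-1.1, -0.5, -0.9]
width: 0.206
```

```bash
python3 w.py w40; python3 -c "
from h import *
go([.5095,.1734,.278],100)"
```

```text
[0.5094 0.1737 0.2778] 100.08 [ 1.e-04 -0.e+00 -1.e+00] q [ 0.31  0.23  1.53 -0.    1.38 -1.44] F [-1.08 -0.48 -0.89] w 0.206 t 44.2
shift cm [-0.01 -0.03 -0.02] turn 0.1 n 1 q6 -1.44 t 44.3
```

View pics/w40.png

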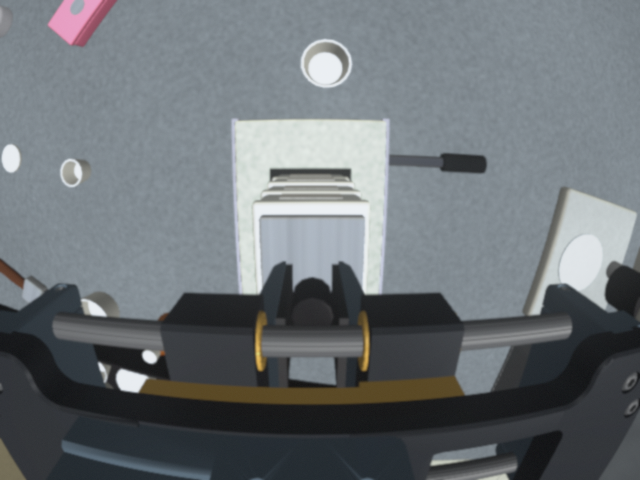

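Call:
servo_tool(plan=[[1.5,0,0,0.05,0],[1.5,0,0,0.05,0],[2.4,0,0,0.0,0],[3.5,0,0,0.0,0],[4,0,0,0,0],[4,0,0,-2,0],[4,0,0,-5,0],[4,0,0,-8,0],[4,-4,0,-9,0],[4,-8,0,-9,0],[4,-8,0,-9,0],[4,-8,0,-9,0]])

```text
time: 45.28
position: [0.5898, 0.1881, 0.3651]
tool_rot: [-0.002, -0.088, 0.996, -0.0]
ft_force: [0.2, -0.3, 0.9]
width: 0.439
```

```bash
python3 w.py w41
python3 - <<'E'
from quad import *
f=np.load('w.npz'); c=imaging.camera_params('wrist'); c['camera_from_world']=f['T']
for m in silhouettes('plate','wrist')[:2]:
    r=fitquad(m['mask'],c,.2745,True); print('plate',round(m['conf'],2),np.round(r[0],4),np.round(r[1],4),round(r[2],2))
for x in silhouettes('box1','wrist')[:2]:
    r=fitquad(x['mask'],c,.2665,True); print('box',round(x['conf'],2),np.round(r[0],4),np.round(r[1],4),round(r[2],2))
E
```

```text
[0.5898 0.1881 0.3651] 100.06 [-3.1e-03 -7.0e-04 -1.0e+00] q [ 0.29  0.35  1.15  0.    1.64 -1.46] F [ 0.16 -0.34  0.91] w 0.439 t 45.3
plate 0.57 [0.5102 0.1741] [0.0799 0.0522] 9.99
box 0.79 [0.5095 0.1735] [0.0893 0.0607] 10.7
box 0.45 [ 0.4245 -0.0064] [0.0227 0.0071] 87.02
```

View pics/w41.png

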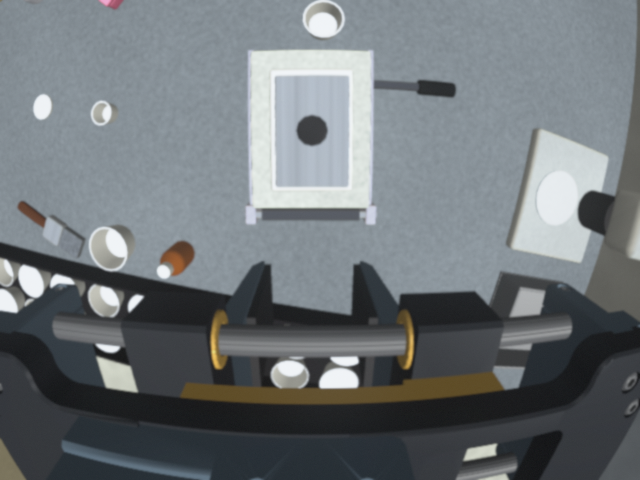

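```bash
python3 -c "
from h import *
go([.45,-.06,.30],75)"
```

```text
shift cm [ 17.87 -21.98   6.77] turn 25.1 n 7 q6 -1.46 t 45.4
```

Call:
servo_tool(plan=[[4,0,-4,0,5],[4,0,-8,0,10],[4,0,-12,0,15],[4,3,-16,0,20],[4,7,-20,0,25],[4,11,-22,2,25],[4,15,-22,5,25],[4,17.9,-22,6.8,25],[4,17.9,-22,6.8,25],[4,17.9,-22,6.8,25]])

```text
time: 46.27
position: [0.4433, -0.0605, 0.2978]
tool_rot: [-0.003, 0.131, 0.991, -0.0]
ft_force: [-0.0, -0.6, 0.1]
width: 0.439
```

```bash
python3 w.py w42
python3 - <<'E'
from quad import *
w=cv2.imread('pics/w42.png')
for cam in ['top','scene']:
    pic,d=imaging.grab_frame(cam); c=imaging.camera_params(cam)
    cv2.imwrite(f'pics/{cam}42.png',cv2.resize(pic[200:380,330:540],None,fx=3.2,fy=3.2,interpolation=cv2.INTER_CUBIC) if cam=='scene' else pic)
    for l in ['deck','leg']:
      for m in silhouettes(l,cam)[:1]:
        ys,xs=np.nonzero(cv2.erode(m['mask'].astype(np.uint8),np.ones((3,3)))); W=withdepth(c,np.stack([xs,ys],1),d); k=abs(W[:,2]-np.median(W[:,2]))<.01
        A=np.c_[W[k][:,:2]-W[k][:,:2].mean(0),np.ones(k.sum())]; print(cam,l,np.linalg.lstsq(A,W[k][:,2],rcond=None)[0].round(4))
E
```

```text
[ 0.4433 -0.0605  0.2978] 74.96 [-6.3e-03  4.0e-04 -1.0e+00] q [-0.16  0.07  1.67 -0.    1.4  -1.47] F [-0.01 -0.6   0.06] w 0.439 t 46.3
top deck [0.0049 0.0614 0.1193]
top leg [-0.1613  0.0438  0.1192]
scene deck [0.0009 0.0026 0.131 ]
scene leg [-0.3432 -0.0101  0.1187]
```

View pics/w42.png

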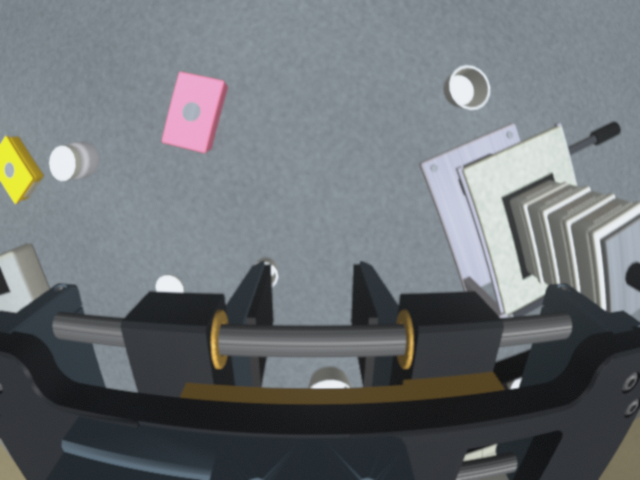

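View pics/scene42.png

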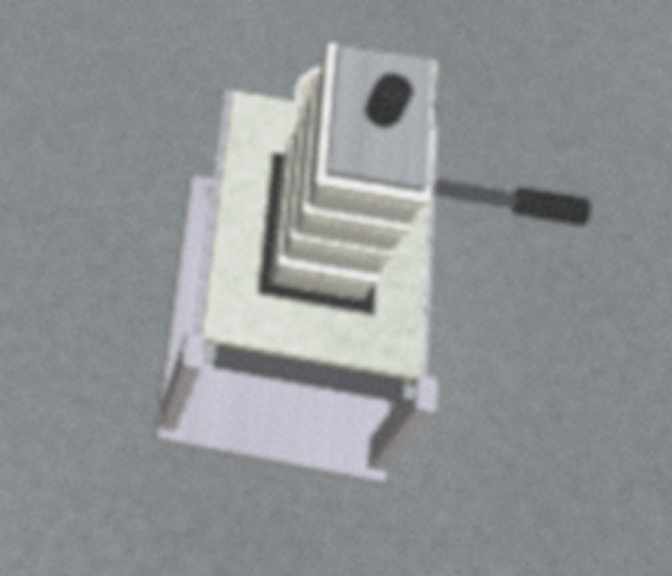

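View pics/top42.png

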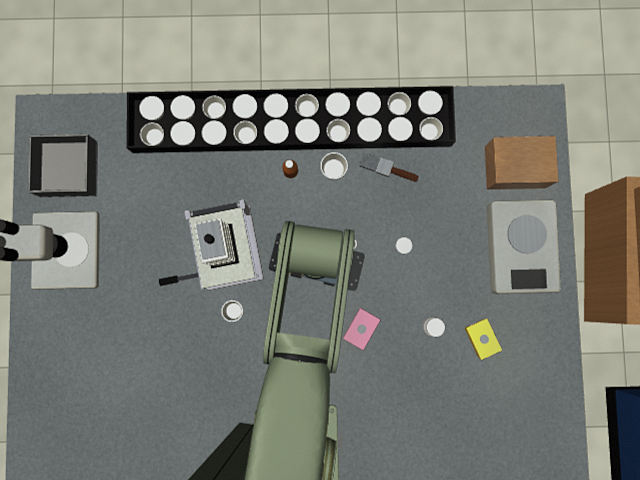

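```bash
python3 -c "
from plant import arm
print(arm.job_done())"
```

```text
the job is handed in; nothing more can be done
None
```

The job is handed in after about 46 s of robot time, with the arm clear of everything. No check failed at the end.

- **Prop leg:** I swung it over to its stop. The deck measured level in both overhead cameras, with its top at 0.131 m. It still measured level in the scene camera after loading. The top camera's last deck-plane fit disagreed because the column covered most of the deck, so I did not rely on it.
- **Column:** All four white boxes present are stacked on the pad, lids up. Their centres agree to about 1 mm, and the headings are 10.0 to 10.2° against the pad's 9.9°. The pink and yellow look-alikes and the other bystanders were left alone.
- **Pad position:** The cameras differed by up to about 4 mm on where the pad is, which is more than the calibration figure. I used the wrist camera's value, which lies between the other two. The last pictures show the pad's dark rim on the two column sides in view.
- **Plate:** It was knocked a few centimetres aside during the run, so I measured its position again before picking it up. It sits within about 1 mm of the top box's centre, at 10.0°.

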